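# Reload the soap dispenser through its spring flaps

## Robot

A 6-joint arm with a two-finger parallel gripper is mounted at the origin on the work surface. World frame = base frame: x ahead of the robot, y to its left, z up, the work surface at z = 0. Lengths are in m, angles in degrees, forces in N, time in s.
With the tool pointing down it reaches from about 0.375 to 0.9 m from the base axis. Payload 3.1 kg.
Tool frame: the origin (TCP) lies between the finger pads; the fingertips stand 11 mm ahead of it and the grasp point (between the pads) lies 8 mm behind it; x points along the fingers, y is the direction in which the jaws open and shut, and the axes are right-handed (so a half turn about x gives the same grasp; the last joint's range is limited). The gripper opens to 87 mm and grips with 3 to 60 N. Pads are 19 mm wide; open, the fingers measure 117 mm over their backs; the gripper's body (75 mm by 190 mm) begins 51 mm behind the grasp point.
Start: joints at [-82.821, 30.224, 82.088, -0, 67.689, -10.227], TCP at [0.187, -0.596, 0.202] pointing down, gripper open.
Joint ranges: [-176.69, 176.69], [-43.24, 126.21], [12.49, 139.97], [-82, 262], [0, 151.66], [-163.58, 163.58]. Speed limits (degrees/s): [159.86, 159.86, 180, 180, 180, 180].

## Interface

Orientations are given as a 3x3 rotation matrix whose columns are the frame's x, y, z axes.
In Python, from rig import bot gives the robot as it stands.
- The arm moves only by the shell command python3 -m inch 'ROWS' [OPENING]. ROWS is a JSON object of lists of equal length, an entry for each row: "dp": the shift along the tool's x, y, z in mm, a list of three; "yaw": the turn about the tool's x in degrees. In form: {"dp": [[tx, ty, tz], ...], "yaw": [yaw, ...]}. A call has 1 to 20 rows; each row shifts and turns the commanded pose from where the row before left it, along the tool's axes as they then stand; what a row does not reach is not made up. A row lasts 1/12 s, in which the tool goes at most 41.7 mm and 7.16 degrees, less where a joint would pass 70% of its speed; a pose out of reach is approached as far as the arm can. A call is refused whole if a number of a shift passes 41.7 or a number of a turn 7.16, either way. A call with a gripper value outside its range is refused whole. OPENING is the finger opening in mm, from 0 to 87, set as the call begins (- or left out, the last holds). The fingers move at their own pace and stop on an object; the grip force is fixed at half the most. Time passes only in rows, so rows that do not move let the fingers close. It gives the time, the measured TCP pose, the force and the opening at its end, in the units of the state.
- bot.read_state(): the state, without advancing time (a new reading comes with each control period).
- bot.capture(name): name is "scene" or "top"; returns a dict with "color" (480x640x3 uint8, red, green, blue), "intrinsics" (3x3 intrinsics, pixels), "k1" (the pictures are not rectified: a ray, as slopes to the right and down, at radius r is drawn at 1 + k1 r^2 times it, then the intrinsics apply), "pose" (4x4, takes a point from camera to world coordinates). Camera axes: x right, y down, z forward; pixel columns grow to the right and rows downward; lengths in m; the calibration is good to about 2 mm. A picture is of the moment at which its call begins. There is no depth.
- bot.hand_in(): hands the job in, once; it reports no verdict.
The state is a dict: "time_s": time; "joint_positions": joint angles; "qvel": joint speeds; "tau": joint torques, N m; "position": TCP position; "tcp_rot": TCP orientation; "force": force on the tool from outside, world axes, zero at the start; "moment": the same for the moment, N m; "opening": opening from 0.0 (shut) to 1.0 (fully open).
Only numpy, scipy, OpenCV 4.12 (cv2) and the standard library are available. Lean on these libraries where they do the work, as an engineer would, in place of code of your own. Each camera call takes 0.05 s, during which the arm holds its last target.

## Task

Reload the white soap dispenser in the tray: stand the green refill cartridge foot first in the mouth on top, through the two spring flaps, and press it gently down, never forcing it, until its foot clicks fully home on the outlet deep inside and both flaps have sprung shut above it. Leave the bowl, the two soap dishes and the tin where they are.

Things in the scene. Friction and masses are not known exactly. Their poses are not given: they have to be found in the camera images.
- dispenser: White soap dispenser, fixed in the tray, body 86 (x) x 100 (y) x 150 mm high. Origin: centre of the body's underside, z up; -x is its front, where a spout (26 mm wide, from 100 to 116 mm high, reaching to x = -84 mm) and a low drip tray (8 mm high, reaching to x = -98 mm) stand out. A small release key on its side is not needed.
- mouth (a point): Centre of the dispenser's mouth, level with its flat top, 150 mm above its origin; axes as the dispenser's. The mouth is 42 mm (x) by 64 mm (y), closed by the two flaps, and leads to an upright well that narrows by slanted lead-ins, 27 to 38 mm below the top, to 37 x 60 mm.
- well_low (a point): A nominal point on the well's axis, 36 mm above the dispenser's origin. The outlet's hard floor, unseen, lies up to 8 mm above or below it, different each time. Two spring catches resist the foot over its last 12 mm, rising to 9 to 14 N, then easing as they snap over its collar and hold it; 1 mm further is the floor. A cartridge that is home has its top 25 to 41 mm below the mouth.
- cartridge: Green rigid refill cartridge, about 130 g, standing upright in the tray: 34 mm (x) x 58 mm (y) x 80 mm high. Origin: centre of its underside, z up. The green body reaches from 17 to 80 mm; below it are a white neck and a white foot collar 28 x 48 x 10 mm. It enters foot down with its 34 mm side along the mouth's 42 mm side, either way round.
- cartridge_top (a point): Centre of the cartridge's flat top, 80 mm above its origin; axes as the cartridge's. Fingers cannot go into the mouth beside the cartridge, but closed fingers can follow it in, pushing on its top. Let go half way in, it is usually held by the flaps' friction, or it sinks until its foot meets the catches.
- flap_front (a joint): Dark flap, 20 x 62 mm, on the front (-x) half of the mouth, hinged on the mouth's front long edge; rad, 0 closed and level, positive swung down into the well (at most 1.5); its spring closes it (damped, about 1.5 N at its tip when closed, 3.5 N when swung right down).
- flap_rear (a joint): The same on the rear (+x) half of the mouth, hinged on the rear long edge.
- seal (a joint): How far the sprung outlet seal in the bottom of the well is pressed down by the cartridge's foot, m: 0 with no cartridge on it, about 0.005 with the cartridge clicked home, 0.006 with its foot hard on the floor. The spring is soft (3 to 5.5 N; the catches hold the cartridge against it).
- bowl: Stainless steel bowl, 130 mm across, 55 mm high, loose. Origin: centre of the underside.
- dish_white: White ceramic soap dish 80 (x) x 110 (y) x 22 mm with a bar of soap in it, 29 mm high in all, loose. Origin: centre of the underside.
- dish_blue: Blue empty ceramic soap dish 80 (x) x 110 (y) x 22 mm, loose. Origin: centre of the underside.
- tin: Small aluminium box with a sliding lid, 90 (x) x 58 (y) x 29 mm, loose. Origin: centre of the underside.
- tray: Wide plastic tray, fixed, 390 (x) x 640 (y) mm, rim 24 mm high, floor 5 mm thick; everything above stands on its floor. Origin: centre of the underside.
Not all that is in view belongs to the job. What is meant by the cartridge is not orange or purple, and is the smaller of those in its own colour.

How it is judged:
By the outcome, as a careful person would: the job done as asked, in the order asked, and still so for the second after the job is handed in, with the robot touching nothing.
It also fails if it takes over 64 s, if anything falls off the work surface, if the arm or the gripper's body presses on something with over 40 N, if the wrist force passes 120 N, or if a joint passes its speed limit or range.

## Working session

There is one attempt and no reset: what is moved stays moved. The work goes in short steps, Python scripts to look and compute and a shell command to move; the robot and the scene stay as the last step left them, time stands still between calls to the robot, and variables do not carry over. Pictures are saved under pics/ and viewed, and the job is handed in when it is done.

```bash
mkdir -p pics; ls; python3 - <<'E'
from rig import bot
import cv2,json,numpy as np
for n in("scene","top"):
    c=bot.capture(n); cv2.imwrite(f"pics/{n}0.png",c["color"][:,:,::-1]); print(n,c["intrinsics"],c["k1"],c["pose"])
s=bot.read_state(); print(s)
E
```

```text
pics
scene [[466.91894636   0.         321.20751494]
 [  0.         466.91894636 248.35945526]
 [  0.           0.           1.        ]] -0.09744087804852247 [[ 0.79229241  0.42208293 -0.44058908  0.91033963]
 [ 0.61000651 -0.53277649  0.58655031 -0.5086326 ]
 [ 0.01283737 -0.73348157 -0.67958811  0.68891285]
 [ 0.          0.          0.          1.        ]]
top [[620.42742817   0.         312.84974299]
 [  0.         620.42742817 236.45408388]
 [  0.           0.           1.        ]] -0.1415775241881035 [[-0.02032852 -0.99671801  0.07835787  0.4194279 ]
 [-0.99977876  0.01984216 -0.00698066  0.00993816]
 [ 0.00540296 -0.07848244 -0.99690085  1.52580545]
 [ 0.          0.          0.          1.        ]]
{'time_s': 0.1, 'joint_positions': array([-8.28201545e+01,  3.02745855e+01,  8.21480842e+01, -1.51244221e-03,
        6.76898494e+01, -1.02259234e+01]), 'qvel': array([ 0.00979242, -0.10624978, -0.13576418,  0.11091058,  0.11413828,
        0.07603059]), 'tau': array([-2.74386375e-04, -4.40986454e+01, -1.77151179e+01,  6.34759362e-02,
        5.33817674e-02, -4.65963251e-05]), 'position': array([ 0.18690711, -0.595671  ,  0.20116472]), 'tcp_rot': array([[-2.69677153e-04,  2.99146193e-01, -9.54207253e-01],
       [ 1.94537704e-03, -9.54205325e-01, -2.99146139e-01],
       [-9.99998071e-01, -1.93696576e-03, -3.24624762e-04]]), 'force': array([0.81071403, 0.20456576, 0.04096128]), 'moment': array([0.00467224, 0.0343974 , 0.03917064]), 'opening': 1.0038172141096984}
```

View pics/scene0.png

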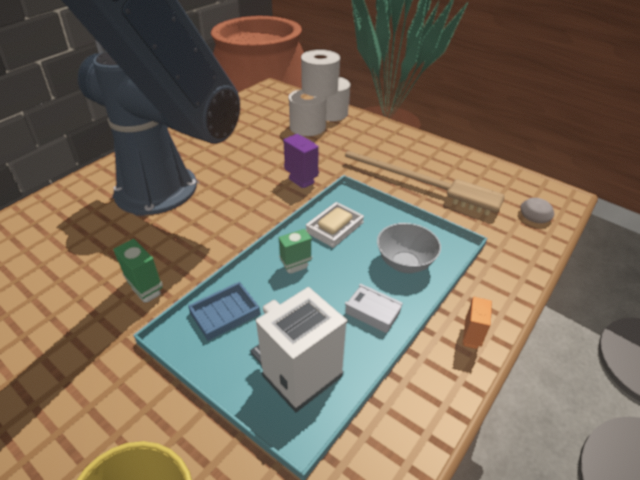

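View pics/top0.png

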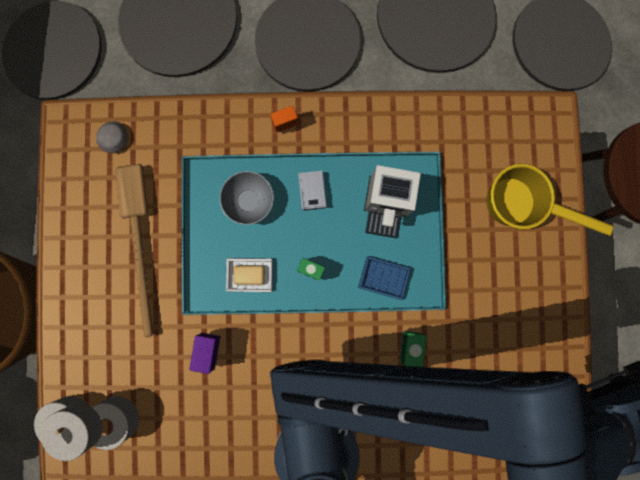

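The cartridge (the smaller green one) is in the tray at about (312,268) in the top view. The dispenser top is near (397,188), with its spout pointing down the image. I'll zoom in on both.

```bash
cat > h.py <<'E'
import cv2,numpy as np
from rig import bot
def cap(n):return bot.capture(n)
def crop(c,u,v,w,h,s,name):
    im=c["color"][v:v+h,u:u+w,::-1]; cv2.imwrite("pics/"+name,cv2.resize(im,None,fx=s,fy=s,interpolation=cv2.INTER_CUBIC))
def dist(c): return np.array([c["k1"],0,0,0.])
def px2w(c,uv,z):
    x=cv2.undistortPoints(np.array(uv,float).reshape(-1,1,2),c["intrinsics"],dist(c)).reshape(-1,2)
    d=np.c_[x,np.ones(len(x))]@c["pose"][:3,:3].T; o=c["pose"][:3,3]
    return o+d*((z-o[2])/d[:,2])[:,None]
def w2px(c,P):
    T=np.linalg.inv(c["pose"])
    return cv2.projectPoints(np.array(P,float).reshape(-1,1,3),cv2.Rodrigues(T[:3,:3])[0],T[:3,3],c["intrinsics"],dist(c))[0].reshape(-1,2)
E
python3 - <<'E'
from h import *
c=cap("top");crop(c,350,150,80,60,10,"t_disp.png");crop(c,285,245,60,45,13,"t_cart.png")
c=cap("scene");crop(c,240,280,130,130,5,"s_disp.png");crop(c,265,220,60,60,10,"s_cart.png")
E
```

```text
(no output)
```

View pics/t_disp.png

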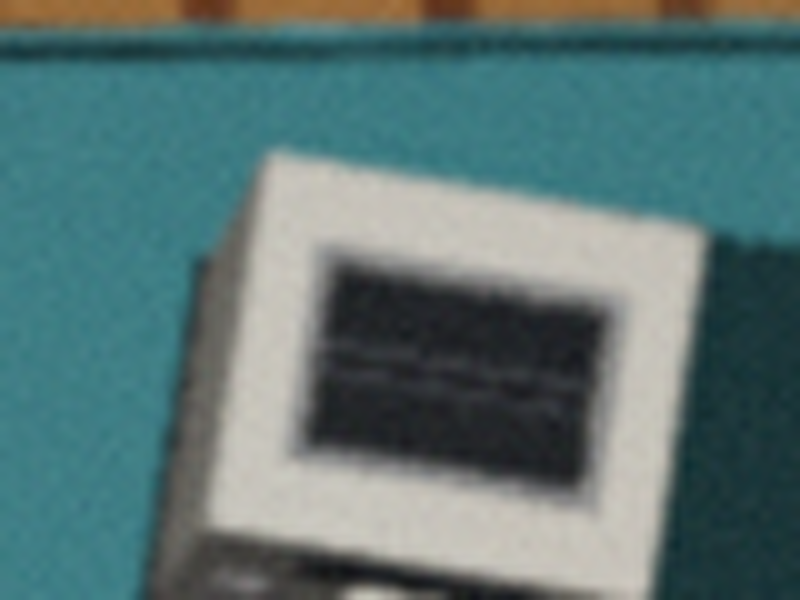

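View pics/t_cart.png

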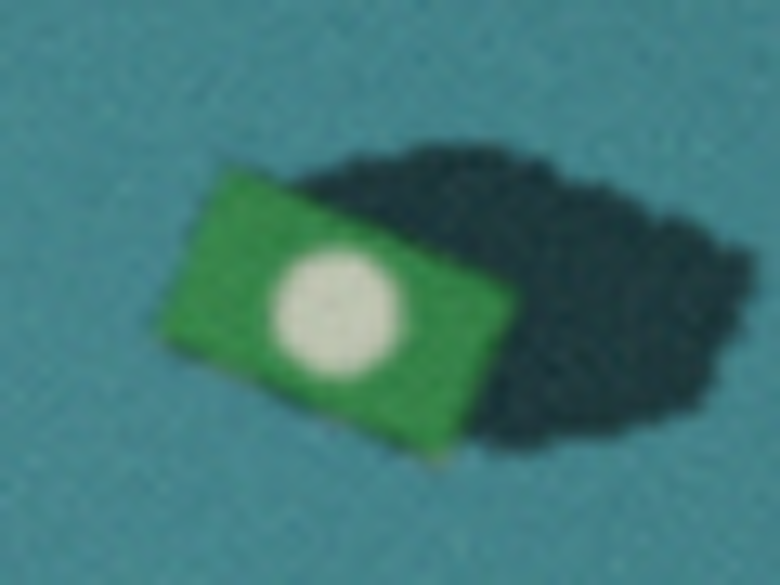

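View pics/s_disp.png

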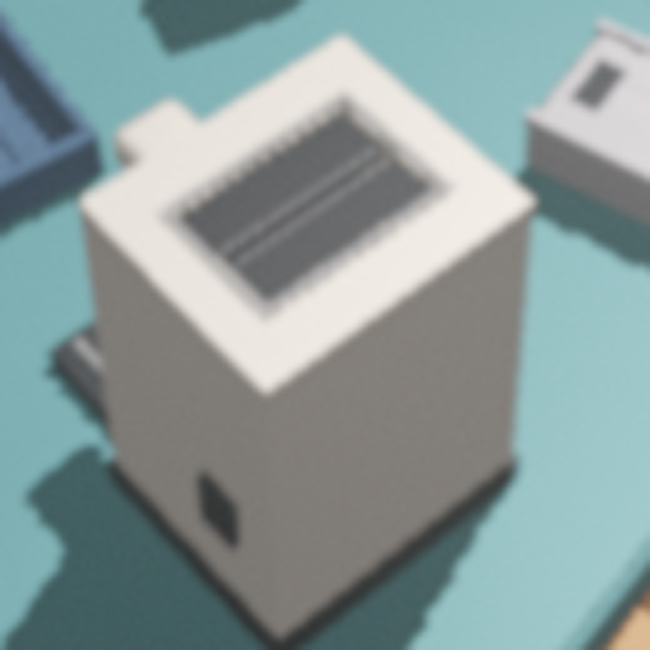

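View pics/s_cart.png

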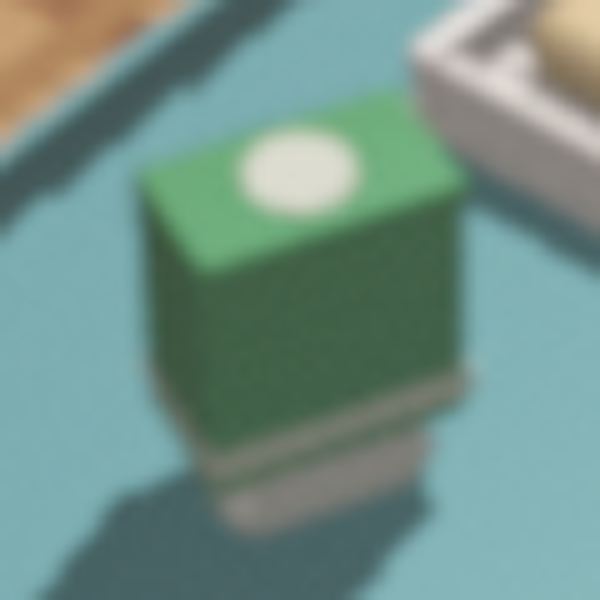

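```bash
cat > fit.py <<'E'
from h import *
from scipy.optimize import least_squares
def un(p,u,v,s): return (np.array(p,float)+.5)/s-.5+[u,v]
def fit(obs,dx,dy,z,x0):
    # obs: list of (c, 4x2 px) ; corners matched to nearest cyc order
    loc=np.array([[dx,dy],[dx,-dy],[-dx,-dy],[-dx,dy]])/2
    def P(q):
        a=q[2];R=np.array([[np.cos(a),-np.sin(a)],[np.sin(a),np.cos(a)]])
        return np.c_[loc@R.T+q[:2],np.full(4,z)]
    f=lambda q:np.concatenate([(w2px(c,P(q))-o).ravel() for c,o in obs])
    r=least_squares(f,x0); return r.x,np.sqrt(np.mean(r.fun**2)),np.round(r.fun,1)
E
python3 - <<'E'
from fit import *
ct=cap("top");cs=cap("scene")
# corner order: (+x,+y),(+x,-y),(-x,-y),(-x,+y) of object
D_t=un([(268,150),(708,230),(648,606),(208,528)],350,150,10)
M_t=un([(322,250),(622,297),(592,503),(295,457)],350,150,10)
C_t=un([(230,165),(518,298),(440,462),(160,335)],285,245,13)
for n,o,z in(("D",D_t,.155),("M",M_t,.155),("C",C_t,.085)):
    w=px2w(ct,o,z);print(n,np.round(w[:,:2],4).tolist(),w.mean(0).round(4),[round(float(np.linalg.norm(w[i]-w[(i+1)%4])),4) for i in range(4)])
D_s=un([(533,203),(267,393),(83,200),(342,35)],240,280,5)
M_s=un([(455,187),(267,318),(160,215),(345,95)],240,280,5)
C_s=un([(462,185),(205,272),(140,180),(395,95)],265,220,10)
for n,t,s,dx,dy,z in(("D",D_t,D_s,.086,.1,.155),("M",M_t,M_s,.042,.064,.155),("C",C_t,C_s,.034,.058,.085)):
    w=px2w(ct,t,z).mean(0)
    for ob in([(ct,t)],[(cs,s)],[(ct,t),(cs,s)]):
        best=min((fit(ob,dx,dy,z,[w[0],w[1],a]) for a in(-.6,-.2,.2,.6)),key=lambda r:r[1])
        print(n,best[0][:2].round(4),np.degrees(best[0][2]).round(2),best[1].round(2))
E
```

```text
D [[0.6863, -0.1455], [0.6665, -0.2444], [0.5816, -0.2277], [0.6009, -0.1295]] [ 0.6338 -0.1868  0.155 ] [0.1008, 0.0866, 0.1001, 0.0869]
M [[0.6633, -0.157], [0.6516, -0.2243], [0.605, -0.2159], [0.6166, -0.1494]] [ 0.6341 -0.1866  0.155 ] [0.0684, 0.0473, 0.0674, 0.0474]
C [[0.4848, 0.0255], [0.46, -0.0255], [0.431, -0.0109], [0.4546, 0.0386]] [0.4576 0.0069 0.085 ] [0.0567, 0.0324, 0.0549, 0.0328]
D [ 0.6338 -0.1868] -11.07 0.16
D [ 0.6343 -0.1865] -11.07 0.35
D [ 0.6342 -0.1866] -11.07 0.29
M [ 0.6341 -0.1866] -9.83 1.03
M [ 0.6346 -0.1867] -10.79 1.94
M [ 0.6344 -0.1867] -10.46 1.56
C [0.4576 0.0069] -25.57 0.43
C [0.4596 0.0047] -24.38 0.71
C [0.4584 0.0061] -25.01 0.72
```

```bash
python3 -m inch '{"dp":[[0,-12,-11],[0,-25,-22],[0,-25,-22],[0,-25,-22],[0,-25,-22],[0,-25,-22],[0,-25,-22],[0,-25,-22],[0,-25,-22],[0,-25,-22],[0,-25,-22],[0,-25,-22],[0,-25,-22],[0,-25,-22],[0,-25,-22],[0,-25,-22],[0,-25,-22],[0,-25,-22],[0,-25,-22],[0,-25,-22]],"yaw":[0,0,0,0,0,0,0,0,0,0,0,0,0,0,0,0,0,0,0,0]}' 87
python3 -m inch '{"dp":[[0,0,0],[0,0,0],[0,0,0],[0,0,0],[0,0,0],[0,0,0],[0,0,0],[0,0,0],[0,0,0]],"yaw":[-6,-6,-6,-6,-6,-6,-6,-6,0]}'
cat > st.py <<'E'
from h import *
import sys
s=bot.read_state();R=s["tcp_rot"]
print("t",s["time_s"],"p",s["position"].round(4),"psi",np.degrees(np.arctan2(R[1,1],R[0,1])).round(2),"xax",R[:,0].round(4),"F",s["force"].round(2),"M",s["moment"].round(2),"op",round(s["opening"]*87,1),"q",s["joint_positions"].round(1))
if len(sys.argv)>3:
    t=np.array([float(a) for a in sys.argv[1:4]]);print("dp mm",(R.T@(t-s["position"])*1000).round(1))
    if len(sys.argv)>4:
        print("yaw",-(float(sys.argv[4])-np.degrees(np.arctan2(R[1,1],R[0,1]))))
E
python3 st.py .458 .006 .2 -25
python3 - <<'E'
from h import *
crop(cap("scene"),200,150,200,150,4,"s1.png");crop(cap("top"),245,215,130,97,6,"t1.png")
E
```

```text
time_s: 1.97
position: [0.4512, -0.0017, 0.2023]
tcp_rot: [[0.001, 0.299, -0.954], [-0.0, -0.954, -0.299], [-1.0, 0.0, -0.0]]
force: [0.3, -0.6, 0.7]
opening: 0.997
time_s: 2.72
position: [0.4507, -0.0033, 0.2021]
tcp_rot: [[0.0, 0.91, -0.415], [-0.0, -0.415, -0.91], [-1.0, 0.0, 0.0]]
force: [0.2, 0.1, -0.1]
opening: 1.002
t 2.7167 p [ 0.4507 -0.0033  0.2021] psi -24.49 xax [ 1.e-04 -1.e-04 -1.e+00] F [ 0.22  0.11 -0.06] M [ 0.   -0.1   0.05] op 87.2 q [-14.7  16.8 106.1  -0.   57.    9.8]
dp mm [  2.1   2.8 -11.5]
yaw 0.512098137172309
```

View pics/s1.png

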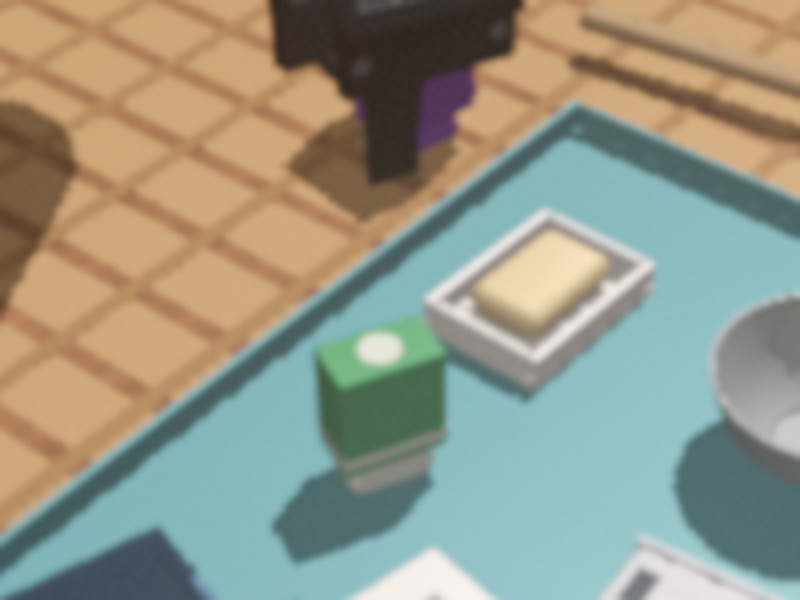

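The cartridge is still standing, at about (380,390) in the crop. The open gripper is above it and further back in this oblique view. Next I'll check the projected fingertips and descend.

```bash
python3 - <<'E'
from h import *
s=bot.read_state();R=s["tcp_rot"];p=s["position"]
c=cap("scene")
for k in(-1,1):
    print((w2px(c,p+R@np.array([.011,k*.0435,0]))-[200,150])*4)
E
python3 -m inch '{"dp":[[2,3,-11.5],[20,0,0],[25,0,0],[25,0,0],[15,0,0],[0,0,0],[0,0,0]],"yaw":[0.5,0,0,0,0,0,0]}'
python3 st.py .458 .006 .072 -25
python3 - <<'E'
from h import *
crop(cap("scene"),220,170,140,105,5.5,"s2.png")
E
```

```text
[[307.26848641 125.54568659]]
[[387.69770895 228.02368094]]
time_s: 3.45
position: [0.4578, 0.006, 0.1146]
tcp_rot: [[-0.002, 0.905, -0.425], [0.0, -0.425, -0.905], [-1.0, -0.002, 0.0]]
force: [-0.6, -0.0, 0.4]
opening: 1.0
t 3.45 p [0.4578 0.006  0.1146] psi -25.16 xax [-1.8e-03  5.0e-04 -1.0e+00] F [-0.57 -0.02  0.35] M [ 0.07 -0.07 -0.01] op 87.0 q [-13.3  25.9 110.5   0.   43.7  11.9]
dp mm [42.6  0.3 -0.1]
yaw -0.16354983600592732
```

View pics/s2.png

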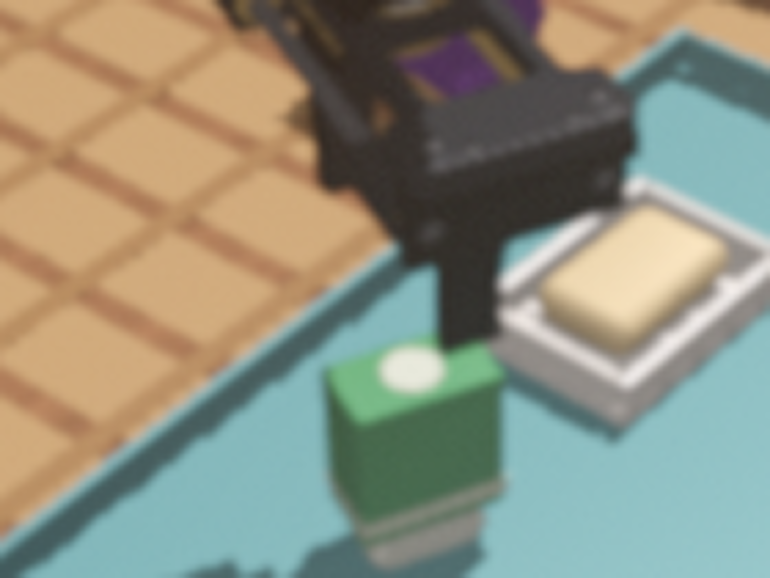

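```bash
python3 - <<'E'
from h import *
s=bot.read_state();R=s["tcp_rot"];p=s["position"]
c=cap("scene");im=cv2.resize(c["color"][100:310,200:480,::-1],None,fx=2.85,fy=2.85,interpolation=cv2.INTER_CUBIC)
for k,col in((-1,(0,0,255)),(1,(255,0,255))):
  for a in (.011,-.008,-.059):
   for y in (.0435,.0585):
    q=((w2px(c,p+R@np.array([a,k*y,0]))-[200,100])*2.85)[0]
    cv2.circle(im,tuple(int(v) for v in q),3,col,-1)
cv2.imwrite("pics/s3.png",im)
ct=cap("top");crop(ct,230,190,200,150,4,"t3.png")
E
```

```text
(no output)
```

View pics/s3.png

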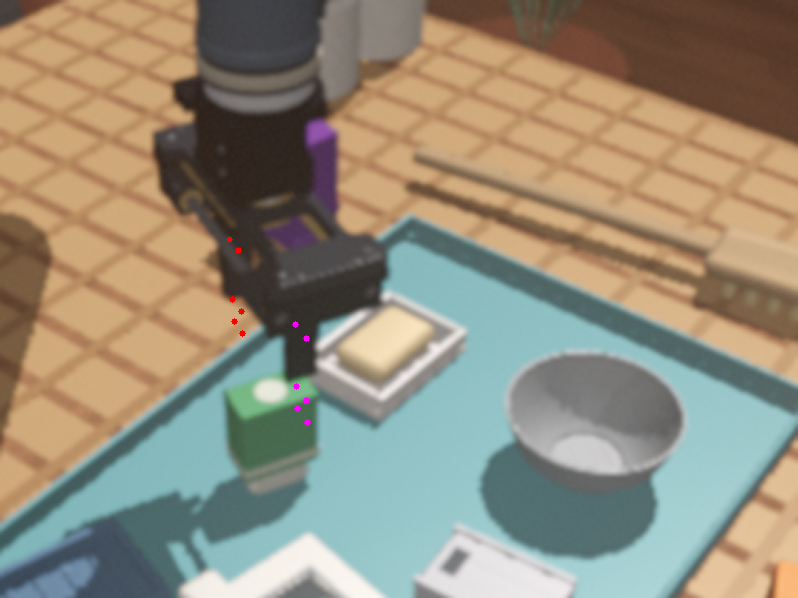

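View pics/t3.png

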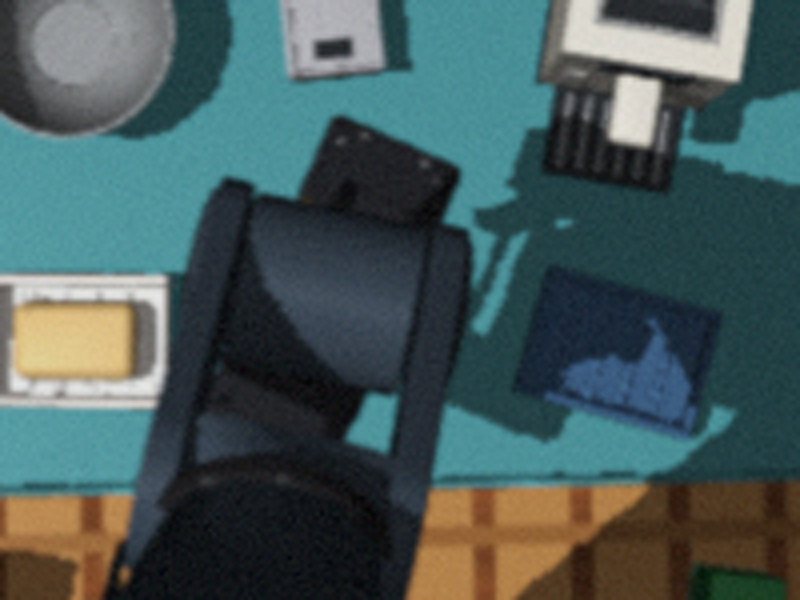

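The near fingertip appears at (300,378) in the crop, about 10 px higher than the projection of a tip 11 mm ahead of the TCP. These may be linkage fingers that swing forward as they close. I'll descend, close, and check where the pads land before lifting.

```bash
python3 -m inch '{"dp":[[15,0,0],[17,0,0],[10,0,0],[0,0,0],[0,0,0],[0,0,0]],"yaw":[0,0,0,0,0,0]}'
python3 st.py .458 .006 .072 -25
python3 - <<'E'
from h import *
crop(cap("scene"),240,190,100,75,8,"s4.png")
E
```

```text
time_s: 4.1
position: [0.4591, 0.0057, 0.0741]
tcp_rot: [[0.002, 0.906, -0.424], [-0.0, -0.424, -0.906], [-1.0, 0.002, -0.001]]
force: [-0.3, -0.9, 0.1]
opening: 1.001
t 4.1 p [0.4591 0.0057 0.0741] psi -25.11 xax [ 2.3e-03 -5.0e-04 -1.0e+00] F [-0.28 -0.93  0.06] M [-0.07 -0.05  0.01] op 87.1 q [-13.3  30.5 112.2   0.   37.1  11.8]
dp mm [ 2.1 -1.2  0.2]
yaw -0.10571328982592476
```

View pics/s4.png

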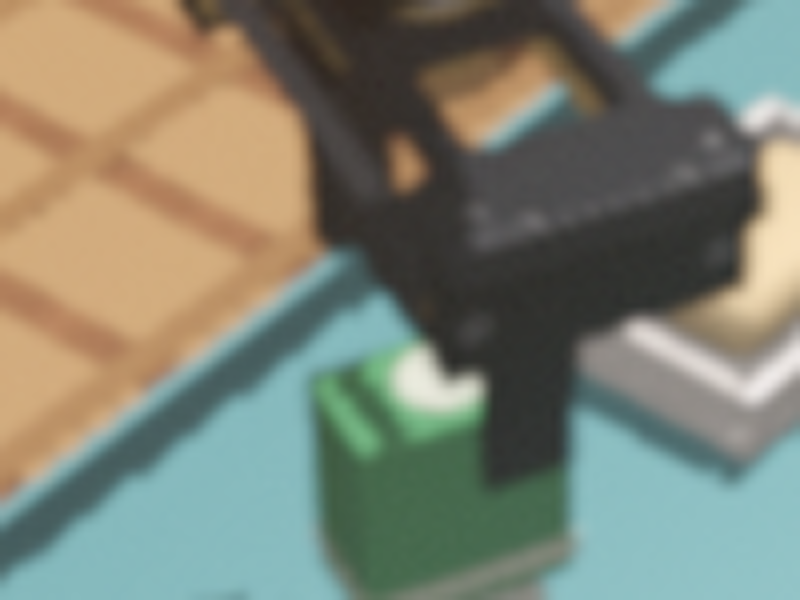

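```bash
python3 -m inch '{"dp":[[2,-1,0],[0,0,0],[0,0,0],[0,0,0],[0,0,0],[0,0,0],[0,0,0],[0,0,0],[0,0,0],[0,0,0]],"yaw":[0,0,0,0,0,0,0,0,0,0]}' 20
python3 st.py
python3 - <<'E'
from h import *
crop(cap("scene"),240,190,100,75,8,"s5.png")
E
```

```text
time_s: 4.98
position: [0.4573, 0.0063, 0.071]
tcp_rot: [[-0.0, 0.906, -0.424], [0.0, -0.424, -0.906], [-1.0, -0.0, 0.0]]
force: [-0.0, 0.0, -0.9]
opening: 0.324
t 4.9833 p [0.4573 0.0063 0.071 ] psi -25.1 xax [-1.e-04  0.e+00 -1.e+00] F [-0.    0.01 -0.88] M [-0.01 -0.1   0.  ] op 28.2 q [-13.3  30.8 112.5   0.   36.7  11.8]
```

View pics/s5.png

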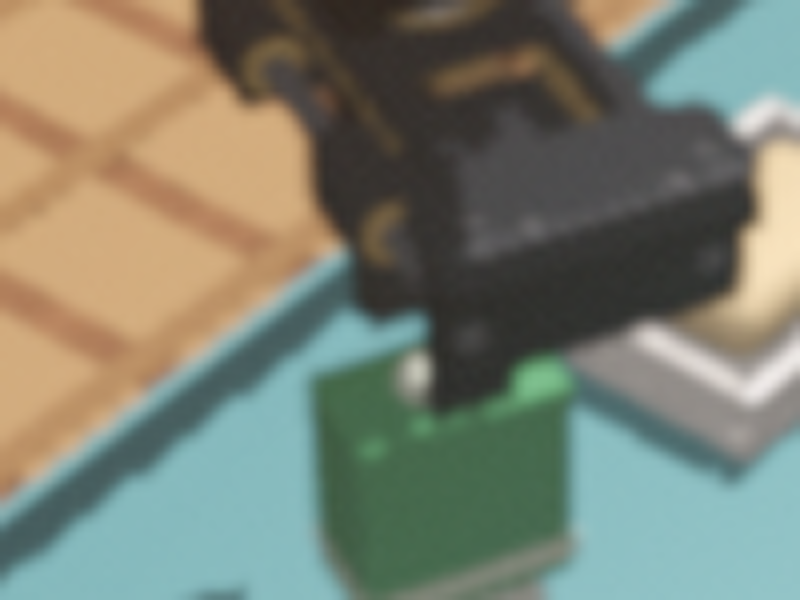

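```bash
python3 st.py
python3 - <<'E'
from h import *
s=bot.read_state();R=s["tcp_rot"];p=s["position"];o=s["opening"]*.087/2
c=cap("scene");U,V,S=225,160,6
im=cv2.resize(c["color"][V:V+100,U:U+130,::-1],None,fx=S,fy=S,interpolation=cv2.INTER_CUBIC)
for k,col in((-1,(0,0,255)),(1,(255,0,255))):
  for a in (.011,-.008,-.059):
   for y in (o,o+.015):
    q=((w2px(c,p+R@np.array([a,k*y,0]))-[U,V])*S)[0]
    cv2.circle(im,tuple(int(v) for v in q),3,col,-1)
cv2.imwrite("pics/s6.png",im)
E
python3 st.py
```

```text
t 5.0333 p [0.4573 0.0063 0.0711] psi -25.09 xax [-0.  0. -1.] F [ 0.11  0.32 -0.55] M [-0.09 -0.07 -0.01] op 25.2 q [-13.3  30.8 112.5   0.   36.7  11.8]
t 5.0833 p [0.4573 0.0063 0.0711] psi -25.09 xax [ 0. -0. -1.] F [ 0.63  0.12 -0.13] M [-0.05 -0.09  0.03] op 23.4 q [-13.3  30.8 112.5   0.   36.7  11.8]
```

View pics/s6.png

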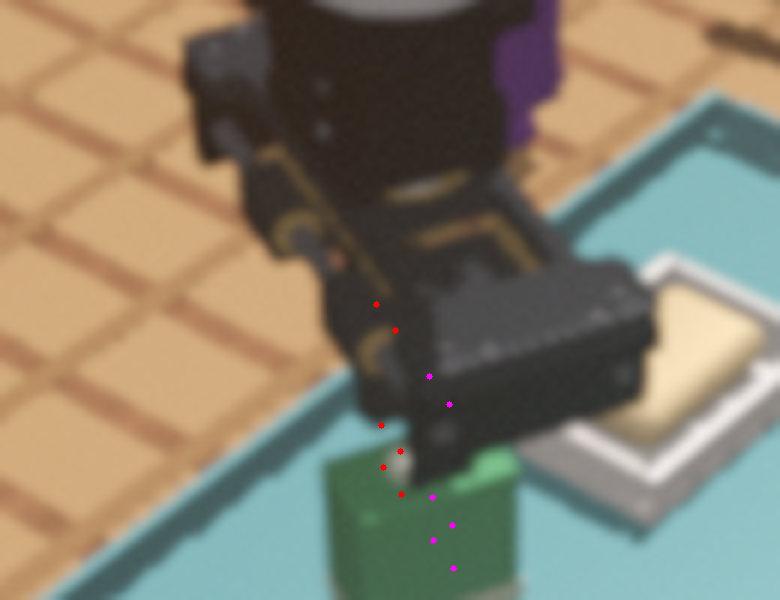

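```bash
python3 - <<'E'
from h import *
s=bot.read_state();R=s["tcp_rot"];p=s["position"];o=s["opening"]*.087/2
print(s["opening"]*87)
c=cap("scene");U,V,S=225,160,6
im=cv2.resize(c["color"][V:V+100,U:U+130,::-1],None,fx=S,fy=S,interpolation=cv2.INTER_CUBIC)
for y in (-.095,.095):
  for z in(-.0375,.0375):
    q=((w2px(c,p+R@np.array([-.059,y,z]))-[U,V])*S)[0]; print(y,z,q)
    cv2.circle(im,tuple(int(v) for v in q),4,(0,0,255),-1)
cv2.imwrite("pics/s7.png",im)
c=cap("top");U,V,S=230,190,4
im=cv2.resize(c["color"][V:V+150,U:U+200,::-1],None,fx=S,fy=S,interpolation=cv2.INTER_CUBIC)
for y in (-.095,.095):
  for z in(-.0375,.0375):
    q=((w2px(c,p+R@np.array([-.059,y,z]))-[U,V])*S)[0]
    cv2.circle(im,tuple(int(v) for v in q),4,(0,0,255),-1)
cv2.imwrite("pics/t7.png",im)
E
```

```text
23.417888425801653
-0.095 -0.0375 [395.11675068 165.05972299]
-0.095 0.0375 [190.14764672 223.63934115]
0.095 -0.0375 [660.99984908 498.94475645]
0.095 0.0375 [432.41606714 576.94656131]
```

View pics/s7.png

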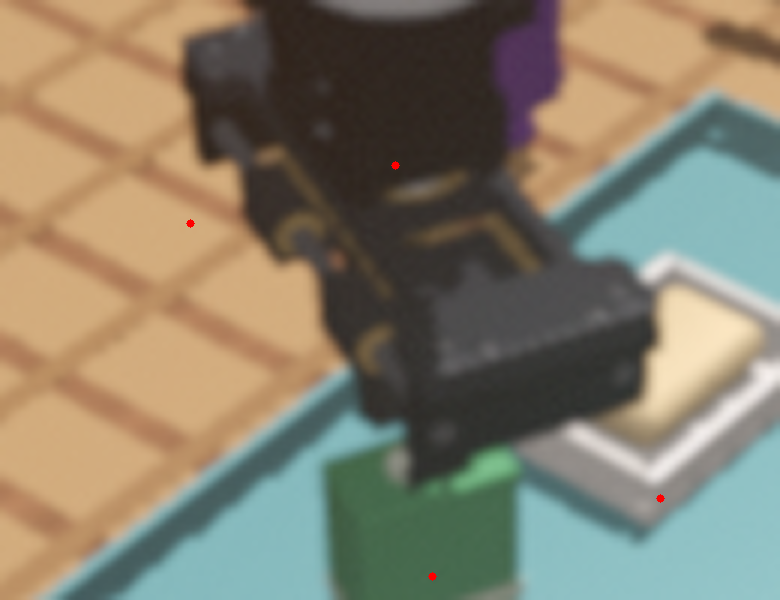

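View pics/t7.png

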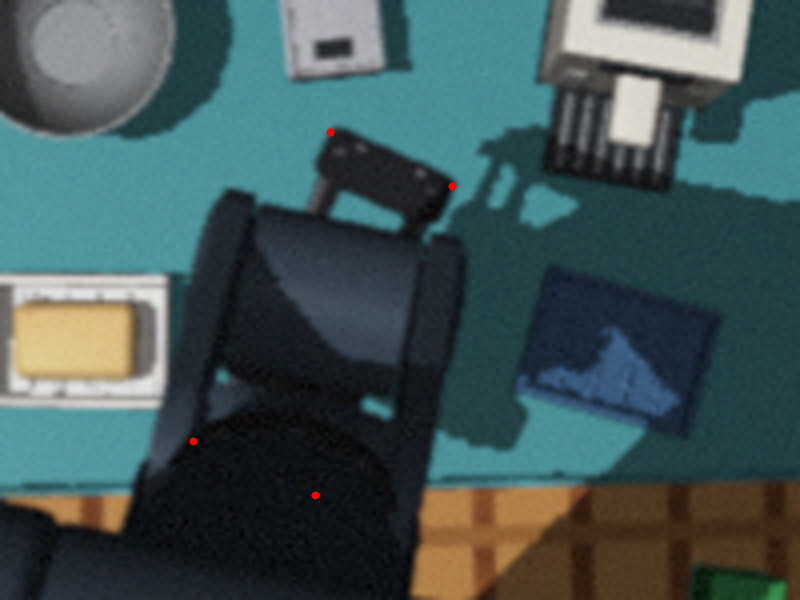

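```bash
python3 -m inch '{"dp":[[0,0,0],[0,0,0],[0,0,0],[0,0,0],[0,0,0],[0,0,0],[0,0,0],[0,0,0],[8,0,0],[8,0,0],[4,0,0],[0,0,0],[0,0,0]],"yaw":[0,0,0,0,0,0,0,0,0,0,0,0,0]}' 87
cat > ov.py <<'E'
from h import *
import sys
s=bot.read_state();R=s["tcp_rot"];p=s["position"];o=s["opening"]*.087/2
print(s["opening"]*87,p,s["force"])
c=cap("scene");U,V,S=[int(a) for a in sys.argv[2:5]] if len(sys.argv)>2 else (235,170,7)
im=cv2.resize(c["color"][V:V+600//S,U:U+800//S,::-1],None,fx=S,fy=S,interpolation=cv2.INTER_CUBIC)
for k,col in((-1,(0,0,255)),(1,(255,0,255))):
  for z in(-.0095,.0095):
   for y in (o,o+.015):
    q=((w2px(c,p+R@np.array([.011,k*y,z]))-[U,V])*S)[0]
    cv2.circle(im,tuple(int(v) for v in q),3,col,-1)
cv2.imwrite("pics/"+sys.argv[1],im)
E
python3 ov.py s8.png
```

```text
time_s: 6.27
position: [0.4568, 0.0064, 0.0504]
tcp_rot: [[-0.002, 0.906, -0.424], [0.0, -0.424, -0.906], [-1.0, -0.002, 0.0]]
force: [0.8, -0.4, 0.0]
opening: 0.997
86.70296553147246 [0.45679883 0.00640487 0.05040151] [ 0.78179813 -0.43430771  0.02185293]
```

View pics/s8.png

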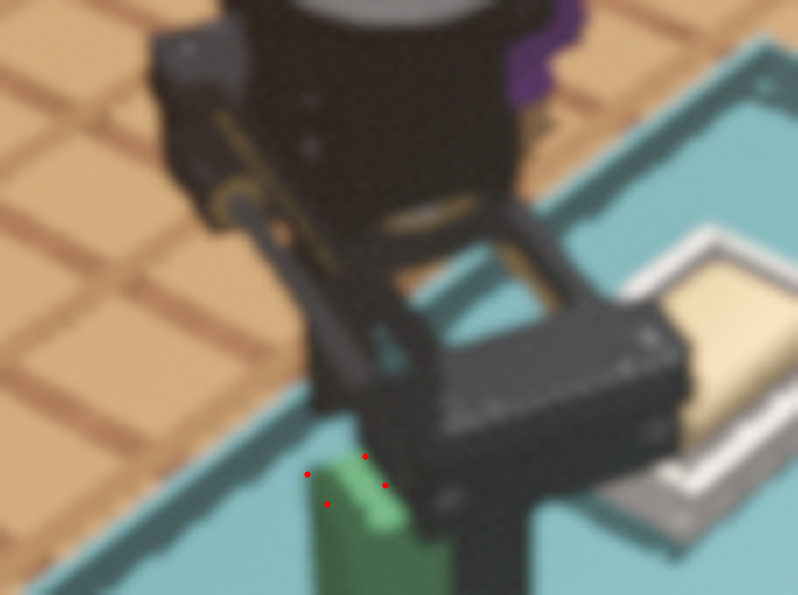

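```bash
python3 ov.py s9.png 255 220 8
```

```text
86.62384612710395 [0.4570583  0.00634828 0.0506901 ] [-0.94738693 -1.03046535  0.12207413]
```

View pics/s9.png

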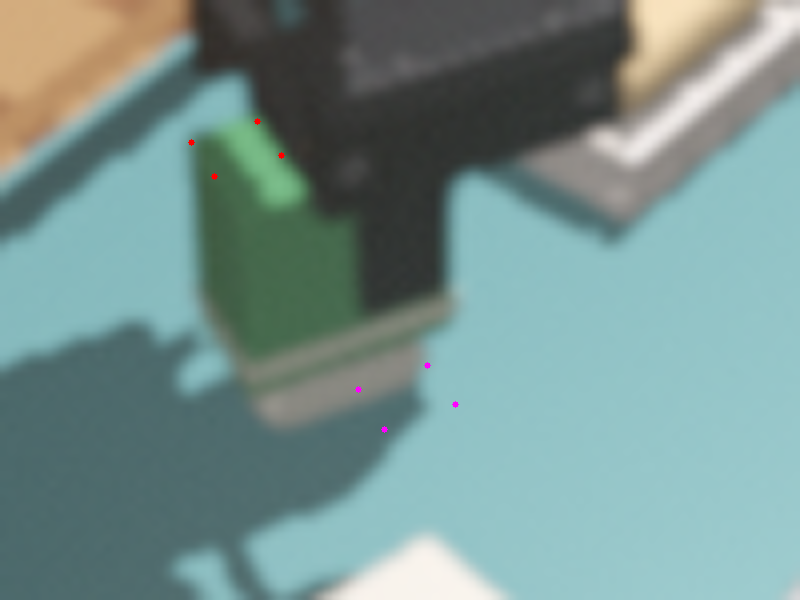

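```bash
python3 - <<'E'
from h import *
c=cap("scene")
def obj(x,y,a,dx,dy,zs):
    a=np.radians(a);R=np.array([[np.cos(a),-np.sin(a)],[np.sin(a),np.cos(a)]])
    for z in zs:
        print(z,[ (w2px(c,[*(R@[sx*dx/2,sy*dy/2]+[x,y]),z])[0]).round(1).tolist() for sx,sy in((1,1),(1,-1),(-1,-1))])
print("disp, in s_disp");
a=obj(.6341,-.1866,-11.07,.086,.1,(.155,.005))
print("cart");obj(.458,.006,-25,.034,.058,(.085,.022))
obj(.458,.006,-25,.028,.048,(.015,.005))
# observed
def un(p,u,v,s): return ((np.array(p,float)+.5)/s-.5+[u,v]).round(1)
print("obs disp",un([(533,203),(267,393),(83,200)],240,280,5).tolist(),un([(515,462),(280,643),(112,462)],240,280,5).tolist())
print("obs cart",un([(462,185),(205,272),(140,180)],265,220,10).tolist(),un([(468,370),(205,445),(150,355)],265,220,10).tolist(),un([(430,430),(235,530)],265,220,10).tolist())
E
```

```text
disp, in s_disp
0.155 [[346.5, 319.9], [292.7, 358.0], [255.4, 319.8]]
0.005 [[341.9, 375.8], [295.6, 411.8], [263.2, 375.9]]
cart
0.085 [[311.6, 237.8], [284.5, 246.8], [277.4, 236.3]]
0.022 [[311.7, 260.9], [285.7, 270.0], [278.9, 259.4]]
0.015 [[308.9, 263.2], [287.5, 270.7], [281.9, 262.0]]
0.005 [[308.9, 266.6], [287.7, 274.1], [282.1, 265.4]]
obs disp [[346.2, 320.2], [293.0, 358.2], [256.2, 319.6]] [[342.6, 372.0], [295.6, 408.2], [262.0, 372.0]]
obs cart [[310.8, 238.0], [285.0, 246.8], [278.6, 237.6]] [[311.4, 256.6], [285.0, 264.0], [279.6, 255.0]] [[307.6, 262.6], [288.0, 272.6]]
```

```bash
python3 - <<'E'
from h import *
c=cap("scene");s=bot.read_state();R=s["tcp_rot"];p=s["position"]
for nm,u in(("bar lo L",(298,246.8)),("bar lo R",(331.3,235.9)),("tip L",(300.2,259)),("tip R",(310.6,256.2))):
  for z in(.05,.06,.07,.08,.09,.10,.11,.12,.13,.14):
    w=px2w(c,[u],z)[0]; print(nm,z,((R.T@(w-p))*1000).round(1)[1:])
E
```

```text
bar lo L 0.05 [-5.5 -9.7]
bar lo L 0.06 [ 4.4 -5.2]
bar lo L 0.07 [14.3 -0.8]
bar lo L 0.08 [24.3  3.7]
bar lo L 0.09 [34.2  8.1]
bar lo L 0.1 [44.1 12.5]
bar lo L 0.11 [54.1 17. ]
bar lo L 0.12 [64.  21.4]
bar lo L 0.13 [73.9 25.9]
bar lo L 0.14 [83.8 30.3]
bar lo R 0.05 [ -4.9 -85.7]
bar lo R 0.06 [  5. -80.]
bar lo R 0.07 [ 14.9 -74.4]
bar lo R 0.08 [ 24.8 -68.8]
bar lo R 0.09 [ 34.8 -63.1]
bar lo R 0.1 [ 44.7 -57.5]
bar lo R 0.11 [ 54.6 -51.9]
bar lo R 0.12 [ 64.5 -46.2]
bar lo R 0.13 [ 74.4 -40.6]
bar lo R 0.14 [ 84.4 -35. ]
tip L 0.05 [28.4  1.5]
tip L 0.06 [37.8  5.8]
tip L 0.07 [47.2 10.1]
tip L 0.08 [56.6 14.4]
tip L 0.09 [66.  18.6]
tip L 0.1 [75.4 22.9]
tip L 0.11 [84.8 27.2]
tip L 0.12 [94.2 31.4]
tip L 0.13 [103.6  35.7]
tip L 0.14 [113.  40.]
tip R 0.05 [ 30.4 -20.3]
tip R 0.06 [ 39.8 -15.6]
tip R 0.07 [ 49.2 -11. ]
tip R 0.08 [58.5 -6.4]
tip R 0.09 [67.9 -1.8]
tip R 0.1 [77.3  2.8]
tip R 0.11 [86.6  7.4]
tip R 0.12 [96. 12.]
tip R 0.13 [105.4  16.6]
tip R 0.14 [114.7  21.2]
```

The pads aren't where the reported pose says. Measuring the visible finger and body against the cameras puts the whole tool about 30 mm higher than its nominal geometry, and the earlier close missing the cartridge agrees. Contact tells more than the nominal numbers, so I'll treat tip z as TCP z + 0.020, go 8 mm lower, and close.

```bash
python3 -m inch '{"dp":[[4,0,0],[4,0,0],[0,0,0],[0,0,0],[0,0,0],[0,0,0],[0,0,0],[0,0,0],[0,0,0],[0,0,0],[0,0,0],[0,0,0],[0,0,0],[0,0,0]],"yaw":[0,0,0,0,0,0,0,0,0,0,0,0,0,0]}' 20
python3 st.py;python3 ov.py s10.png 255 200 8
```

```text
time_s: 7.63
position: [0.4575, 0.0063, 0.0431]
tcp_rot: [[0.0, 0.906, -0.424], [-0.0, -0.424, -0.906], [-1.0, 0.0, -0.0]]
force: [0.1, -0.6, -0.5]
opening: 0.391
t 7.6333 p [0.4575 0.0063 0.0431] psi -25.09 xax [ 5.e-04 -1.e-04 -1.e+00] F [ 0.09 -0.65 -0.45] M [-0.07 -0.15  0.01] op 34.0 q [-13.3  34.1 113.4   0.   32.4  11.8]
34.02168163981281 [0.45747923 0.00626708 0.04311987] [ 0.09358424 -0.64612585 -0.45116395]
```

View pics/s10.png

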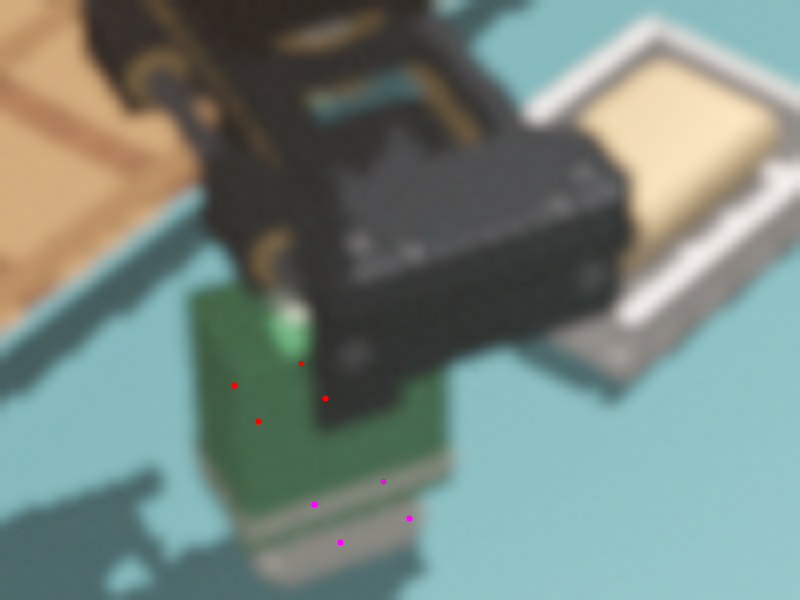

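The jaws stopped at 34.0 mm, which is the cartridge width, and the finger is on its front face with the tip near (355,418) in the crop. I'll work out the true tip height and lift.

```bash
python3 - <<'E'
from h import *
c=cap("scene");s=bot.read_state();R=s["tcp_rot"];p=s["position"]
for nm,u in(("tip L",(295,253.7)),("tip R",(305,250.6))):
  for z in(.045,.05,.055,.06,.065,.07):
    w=px2w(c,[u],z)[0]; print(nm,z,((R.T@(w-p))*1000).round(1)[1:])
E
python3 -m inch '{"dp":[[-4,0,0],[-6,0,0],[-10,0,0],[-20,0,0],[-25,0,0],[-25,0,0],[-25,0,0],[-25,0,0],[-25,0,0],[-15,0,0],[0,0,0],[0,0,0]],"yaw":[0,0,0,0,0,0,0,0,0,0,0,0]}'
python3 st.py .6341 -.1866 .225 -11.07
python3 - <<'E'
from h import *
crop(cap("scene"),230,90,160,120,5,"s11.png")
E
```

```text
tip L 0.045 [5.3 2.2]
tip L 0.05 [10.1  4.3]
tip L 0.055 [15.   6.4]
tip L 0.06 [19.8  8.5]
tip L 0.065 [24.6 10.6]
tip L 0.07 [29.5 12.7]
tip R 0.045 [  6.  -19.7]
tip R 0.05 [ 10.9 -17.4]
tip R 0.055 [ 15.7 -15.1]
tip R 0.06 [ 20.5 -12.9]
tip R 0.065 [ 25.4 -10.6]
tip R 0.07 [30.2 -8.3]
time_s: 8.73
position: [0.4571, 0.0064, 0.2236]
tcp_rot: [[0.001, 0.906, -0.424], [-0.0, -0.424, -0.906], [-1.0, 0.001, -0.0]]
force: [0.4, 0.7, -1.8]
opening: 0.388
t 8.7333 p [0.4571 0.0064 0.2236] psi -25.09 xax [ 1.4e-03 -4.0e-04 -1.0e+00] F [ 0.42  0.67 -1.8 ] M [ 0.01 -0.07 -0.  ] op 33.7 q [-13.3  15.5 103.8  -0.   60.6  11.8]
dp mm [ -1.1 242.1  99.7]
yaw -14.018617968413569
```

View pics/s11.png

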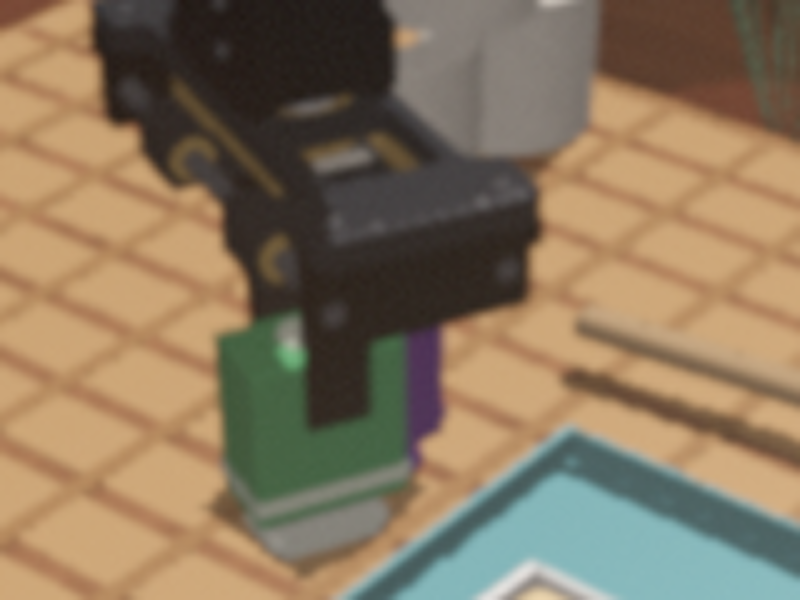

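The cartridge is lifted and held upright, with its top around (310,335) and its foot at (320,535) in the crop. The tips are about 20 mm below its top. Now I'll carry it over the dispenser.

```bash
python3 -m inch '{"dp":[[0,10,4],[0,16,6.7],[0,24,10],[0,24,10],[0,24,10],[0,24,10],[0,24,10],[0,24,10],[0,24,10],[0,24,10],[0,16,5],[0,8,4],[0,0,0],[0,0,0],[0,0,0],[0,0,0],[0,0,0],[0,0,0]],"yaw":[0,0,0,0,0,0,0,0,0,0,0,0,-4.7,-4.7,-4.6,0,0,0]}'
python3 st.py .6341 -.1866 .225 -11.07
python3 - <<'E'
from h import *
crop(cap("scene"),220,220,160,120,5,"s12.png");crop(cap("top"),340,150,100,75,8,"t12.png")
E
```

```text
time_s: 10.28
position: [0.6337, -0.1864, 0.2222]
tcp_rot: [[-0.002, 0.981, -0.194], [0.001, -0.194, -0.981], [-1.0, -0.002, -0.0]]
force: [0.1, -0.6, -1.5]
opening: 0.383
t 10.2833 p [ 0.6337 -0.1864  0.2222] psi -11.18 xax [-1.6e-03  8.0e-04 -1.0e+00] F [ 0.07 -0.65 -1.5 ] M [-0.01 -0.06  0.07] op 33.3 q [-26.1  32.   75.2   0.   72.9 -14.9]
dp mm [-2.8  0.5  0.2]
yaw -0.1126392619396075
```

View pics/s12.png

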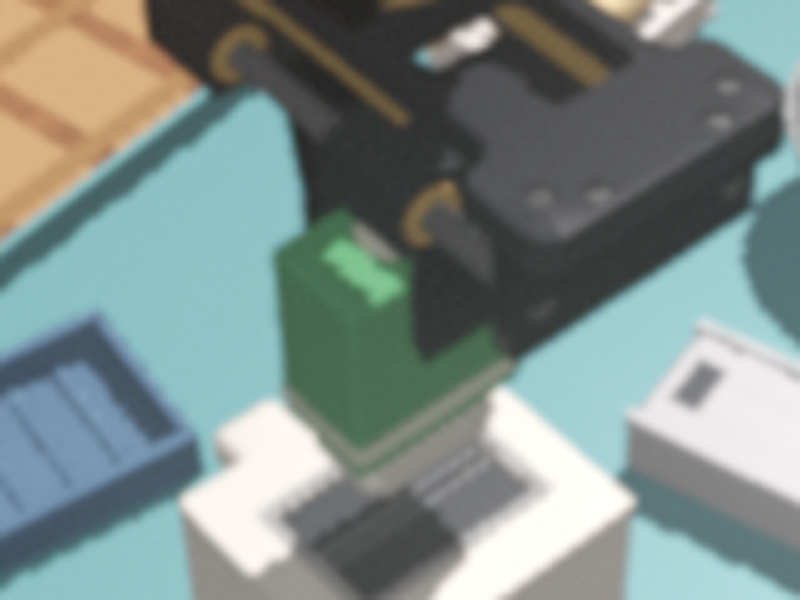

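View pics/t12.png

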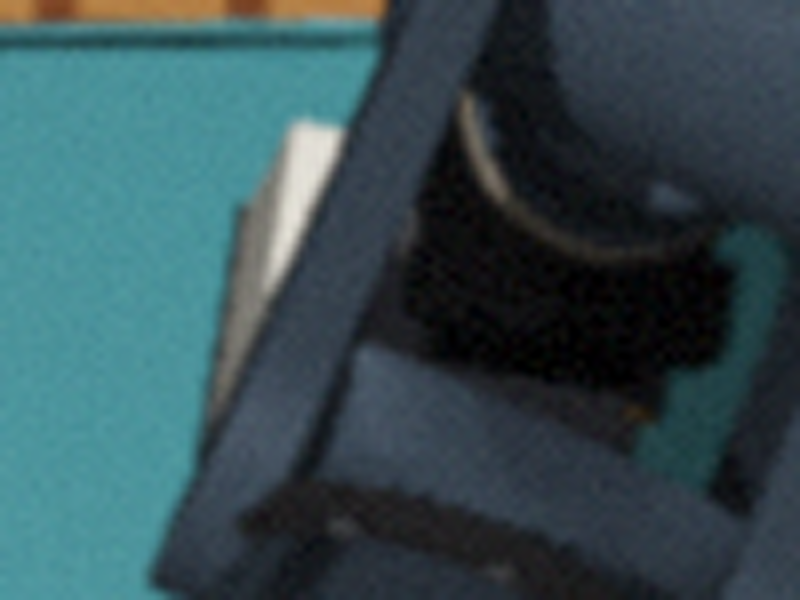

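```bash
python3 - <<'E'
from h import *
from scipy.optimize import least_squares
c=cap("scene");f=lambda p:(np.array(p,float)+.5)/5-.5+[220,220]
a=np.radians(-11.1);R=np.array([[np.cos(a),-np.sin(a)],[np.sin(a),np.cos(a)]])
def P(q,sx,sy,h): return [*(R@[sx*.017,sy*.029]+q[:2]),q[2]+h]
obs=[((-1,-1,.08),(275,252)),((1,-1,.08),(350,310)),((-1,-1,.030),(287,388)),((1,-1,.030),(360,447)),((1,1,.030),(508,362))]
r=least_squares(lambda q:np.concatenate([w2px(c,P(q,*m))[0]-f(o) for m,o in obs]),[.634,-.187,.185])
print(r.x.round(4),r.fun.round(1))
for h in (.18,.185,.19):
    r=least_squares(lambda q:np.concatenate([w2px(c,P([*q,h],*m))[0]-f(o) for m,o in obs]),[.634,-.187]);print(h,r.x.round(4),r.fun.round(1))
# dispenser check in this view
print([((w2px(c,[*(R@[sx*.043,sy*.05]+[.6341,-.1866]),.155])[0]-[220,220])*5).round(0).tolist() for sx,sy in((1,1),(1,-1),(-1,-1),(-1,1))])
E
```

```text
[ 0.6143 -0.1652  0.1524] [-0.2  1.   0.3  3.3 -0.6 -1.9 -0.5  0.1  1.  -2.9]
0.18 [ 0.6311 -0.1836] [-1.2 -0.2  0.3  2.9 -1.4 -1.6 -0.4  1.3  2.8 -2.9]
0.185 [ 0.6341 -0.1869] [-1.4 -0.5  0.3  2.9 -1.6 -1.6 -0.4  1.5  3.2 -3. ]
0.19 [ 0.6372 -0.1902] [-1.5 -0.7  0.3  2.8 -1.8 -1.5 -0.4  1.7  3.5 -3. ]
[[633.0, 499.0], [363.0, 690.0], [177.0, 499.0], [441.0, 333.0]]
```

The held cartridge fits at (0.634,-0.187) if its foot is at 0.185, which is what the TCP height implies, so it is centred over the mouth. Descending, then slowly through the flaps.

```bash
python3 -m inch '{"dp":[[8,0.4,0.2],[10,0,0],[6,0,0],[3,0,0],[3,0,0],[3,0,0],[3,0,0],[0,0,0],[0,0,0]],"yaw":[0,0,0,0,0,0,0,0,0]}'
python3 st.py .6341 -.1866 .18 -11.07
python3 - <<'E'
from h import *
crop(cap("scene"),220,240,160,120,5,"s13.png")
E
```

```text
time_s: 11.18
position: [0.6343, -0.1868, 0.189]
tcp_rot: [[0.0, 0.981, -0.192], [-0.0, -0.192, -0.981], [-1.0, 0.0, 0.0]]
force: [-3.0, 1.7, 7.0]
opening: 0.389
t 11.1833 p [ 0.6343 -0.1868  0.189 ] psi -11.08 xax [ 2.e-04 -3.e-04 -1.e+00] F [-3.01  1.68  7.  ] M [ 0.24  0.66 -0.02] op 33.8 q [-26.1  33.8  77.3  -0.   68.9 -15. ]
dp mm [ 9.  -0.3 -0.2]
yaw -0.01439380003838231
```

View pics/s13.png

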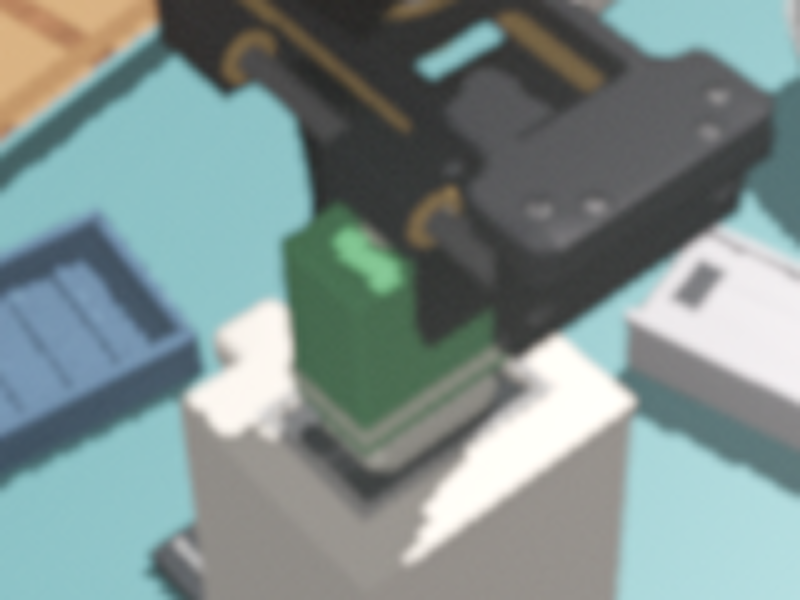

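```bash
python3 -m inch '{"dp":[[2,0,0],[2,0,0],[2,0,0],[0,0,0]],"yaw":[0,0,0,0]}'; python3 st.py
python3 -m inch '{"dp":[[2,0,0],[2,0,0],[2,0,0],[0,0,0]],"yaw":[0,0,0,0]}'; python3 st.py .6341 -.1866 .137
python3 - <<'E'
from h import *
crop(cap("scene"),220,240,160,120,5,"s14.png")
E
```

```text
time_s: 11.57
position: [0.6357, -0.1872, 0.1842]
tcp_rot: [[0.004, 0.981, -0.192], [-0.002, -0.192, -0.981], [-1.0, 0.004, 0.001]]
force: [-2.0, 0.7, 9.8]
opening: 0.386
t 11.5667 p [ 0.6357 -0.1872  0.1842] psi -11.09 xax [ 0.004  -0.0016 -1.    ] F [-2.04  0.74  9.8 ] M [ 0.26  0.43 -0.  ] op 33.6 q [-26.1  34.1  77.5   0.   68.1 -15. ]
time_s: 11.9
position: [0.6354, -0.1874, 0.1772]
tcp_rot: [[0.003, 0.981, -0.192], [-0.002, -0.192, -0.981], [-1.0, 0.003, 0.001]]
force: [-0.6, 1.0, 5.8]
opening: 0.39
t 11.9 p [ 0.6354 -0.1874  0.1772] psi -11.09 xax [ 0.0029 -0.0017 -1.    ] F [-0.59  1.02  5.81] M [0.03 0.23 0.02] op 33.9 q [-26.1  34.6  77.9  -0.   67.3 -15. ]
dp mm [40.2 -1.5 -0.6]
```

View pics/s14.png

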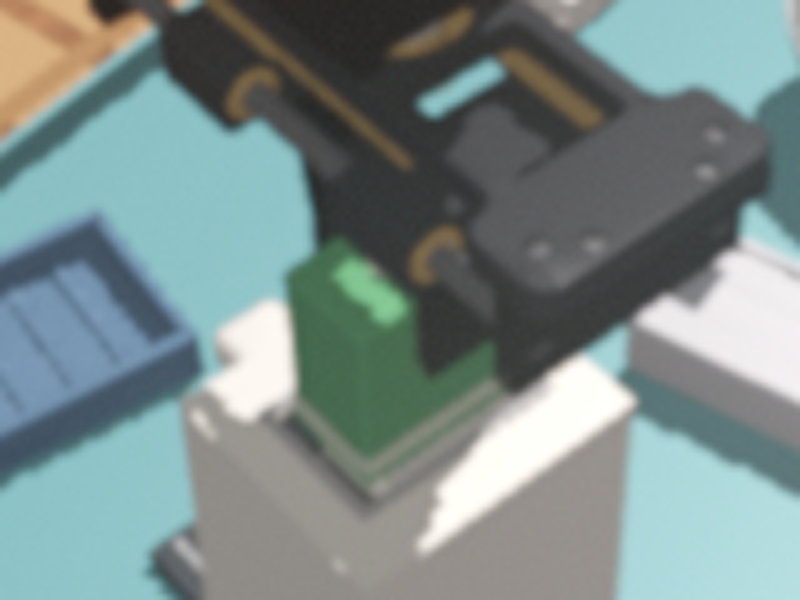

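The foot is through the flaps and forces are small. Continuing.

```bash
python3 -m inch '{"dp":[[2,-0.5,0],[2,-0.3,0],[2,0,0],[2,0,0],[2,0,0],[0,0,0]],"yaw":[0,0,0,0,0,0]}'; python3 st.py
python3 -m inch '{"dp":[[2,0,0],[2,0,0],[2,0,0],[2,0,0],[0,0,0]],"yaw":[0,0,0,0,0]}'; python3 st.py .6341 -.1866 .137
python3 - <<'E'
from h import *
crop(cap("scene"),220,240,160,120,5,"s15.png")
E
```

```text
time_s: 12.45
position: [0.6339, -0.187, 0.1651]
tcp_rot: [[0.001, 0.981, -0.192], [-0.001, -0.192, -0.981], [-1.0, 0.001, 0.0]]
force: [0.3, 0.4, 1.7]
opening: 0.387
t 12.45 p [ 0.6339 -0.187   0.1651] psi -11.1 xax [ 6.e-04 -6.e-04 -1.e+00] F [0.34 0.35 1.72] M [-0.17 -0.15  0.  ] op 33.6 q [-26.1  35.3  78.7  -0.   66.  -15. ]
time_s: 12.87
position: [0.6339, -0.1869, 0.1571]
tcp_rot: [[0.0, 0.981, -0.192], [-0.0, -0.192, -0.981], [-1.0, 0.001, 0.0]]
force: [-0.4, -0.3, 4.4]
opening: 0.388
t 12.8667 p [ 0.6339 -0.1869  0.1571] psi -11.1 xax [ 5.e-04 -3.e-04 -1.e+00] F [-0.35 -0.28  4.4 ] M [-0.05 -0.11 -0.03] op 33.7 q [-26.1  35.8  79.1  -0.   65.1 -15. ]
dp mm [20.1  0.1 -0.3]
```

View pics/s15.png

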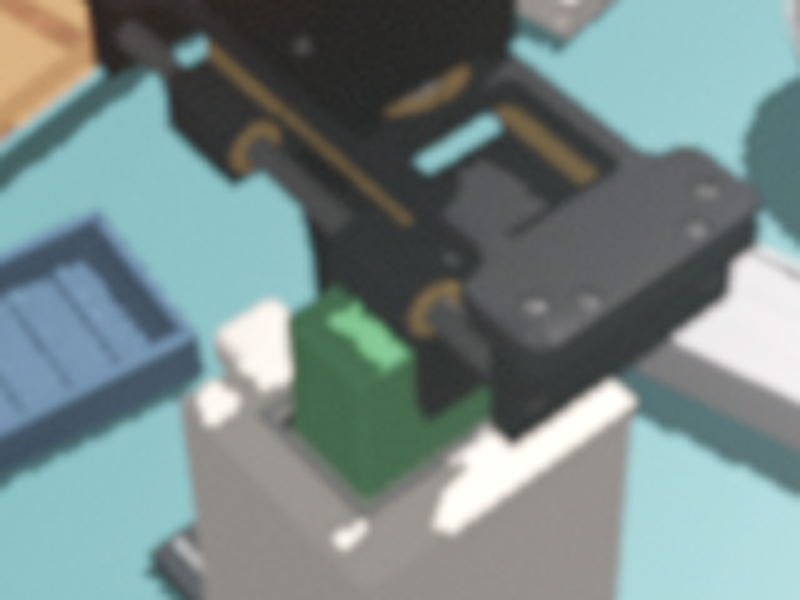

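```bash
python3 -m inch '{"dp":[[2,0,-0.3],[2,0,0],[2,0,0],[2,0,0],[0,0,0]],"yaw":[0,0,0,0,0]}'; python3 st.py
python3 -m inch '{"dp":[[2,0,0],[2,0,0],[2,0,0],[0,0,0]],"yaw":[0,0,0,0]}'; python3 st.py .6341 -.1866 .137
python3 - <<'E'
from h import *
crop(cap("scene"),220,240,160,120,5,"s16.png")
E
```

```text
time_s: 13.33
position: [0.6336, -0.1863, 0.1482]
tcp_rot: [[-0.001, 0.981, -0.193], [0.0, -0.193, -0.981], [-1.0, -0.001, -0.0]]
force: [0.5, -0.0, 0.7]
opening: 0.389
t 13.3333 p [ 0.6336 -0.1863  0.1482] psi -11.1 xax [-5.e-04  4.e-04 -1.e+00] F [ 0.48 -0.05  0.72] M [-0.17 -0.33 -0.03] op 33.9 q [-26.1  36.4  79.5   0.   64.2 -15. ]
time_s: 13.67
position: [0.6337, -0.1863, 0.1423]
tcp_rot: [[-0.0, 0.981, -0.192], [0.0, -0.192, -0.981], [-1.0, -0.0, -0.0]]
force: [0.8, 0.4, -1.1]
opening: 0.391
t 13.6667 p [ 0.6337 -0.1863  0.1423] psi -11.1 xax [-4.e-04  4.e-04 -1.e+00] F [ 0.78  0.42 -1.13] M [-0.11 -0.35 -0.07] op 34.1 q [-26.1  36.8  79.8   0.   63.5 -15. ]
dp mm [5.3 0.5 0.2]
```

View pics/s16.png

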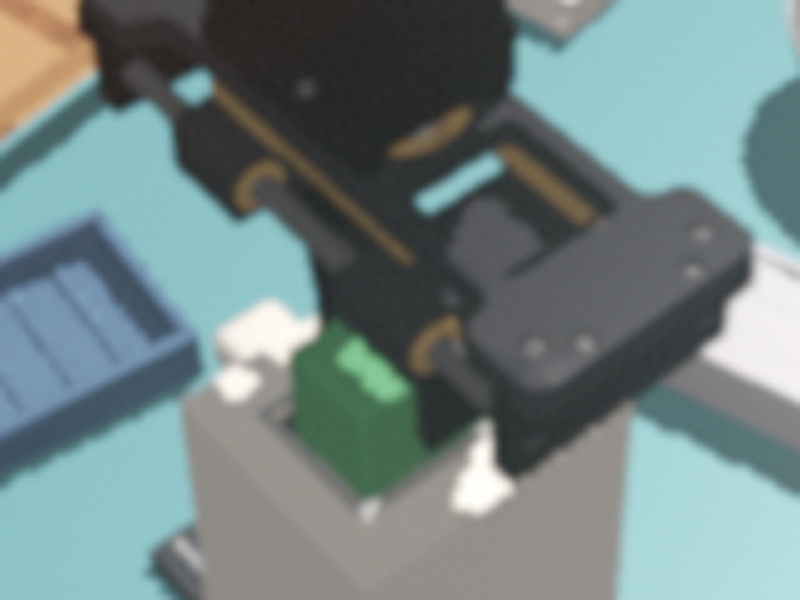

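```bash
python3 -m inch '{"dp":[[2,0.4,0],[2,0,0],[0,0,0]],"yaw":[0,0,0]}'; python3 st.py
python3 -m inch '{"dp":[[0,0,0],[0,0,0],[0,0,0],[0,0,0],[0,0,0]],"yaw":[0,0,0,0,0]}' 60; python3 st.py
python3 - <<'E'
from h import *
crop(cap("scene"),220,240,160,120,5,"s17.png")
E
```

```text
time_s: 13.97
position: [0.6338, -0.1864, 0.1385]
tcp_rot: [[-0.001, 0.981, -0.192], [0.0, -0.192, -0.981], [-1.0, -0.001, -0.0]]
force: [0.8, -0.6, -0.9]
opening: 0.392
t 13.9667 p [ 0.6338 -0.1864  0.1385] psi -11.09 xax [-9.e-04  4.e-04 -1.e+00] F [ 0.75 -0.59 -0.95] M [-0.09 -0.23 -0.03] op 34.1 q [-26.1  37.   79.9  -0.   63.1 -15. ]
time_s: 14.38
position: [0.634, -0.1864, 0.139]
tcp_rot: [[-0.0, 0.981, -0.192], [0.0, -0.192, -0.981], [-1.0, -0.0, -0.0]]
force: [0.0, 0.4, 0.3]
opening: 0.652
t 14.3833 p [ 0.634  -0.1864  0.139 ] psi -11.09 xax [-3.e-04  1.e-04 -1.e+00] F [0.01 0.38 0.32] M [-0.01 -0.08 -0.05] op 56.7 q [-26.1  37.   79.9  -0.   63.1 -15. ]
```

View pics/s17.png

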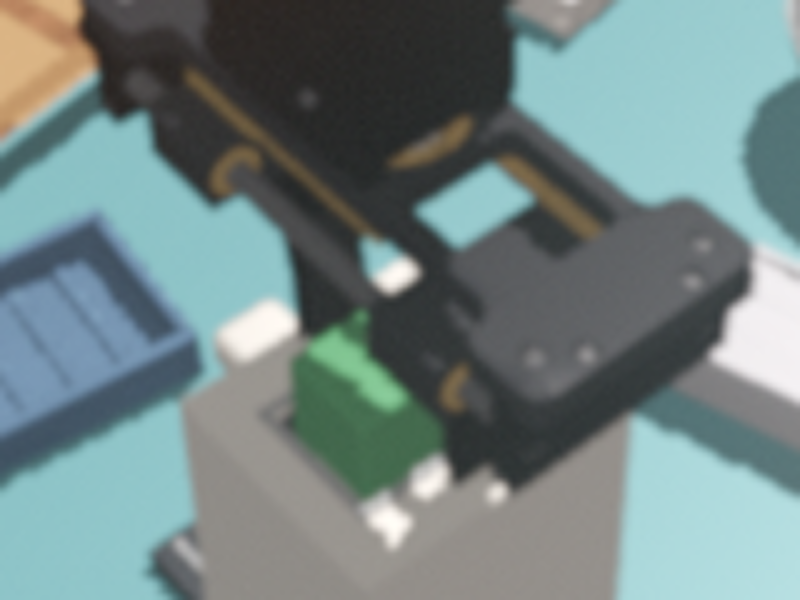

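It's released, standing in the mouth with its top at about (370,370) in the crop. I'll rise clear, turn a quarter and close the fingers, so their thin side lies along the mouth's 42 mm side.

```bash
python3 -m inch '{"dp":[[-6,0,0],[-12,0,0],[-12,0,0],[-10,0,0],[0,0,0]],"yaw":[0,0,0,0,0]}'
python3 -m inch '{"dp":[[0,0,0],[0,0,0],[0,0,0],[0,0,0],[0,0,0],[0,0,0],[0,0,0],[0,0,0],[0,0,0],[0,0,0],[0,0,0],[0,0,0],[0,0,0],[0,0,0],[0,0,0]],"yaw":[7,7,7,7,7,7,7,7,7,7,7,7,6,0,0]}' 0
python3 st.py .6341 -.1866 .175 -101.07
python3 - <<'E'
from h import *
crop(cap("scene"),220,220,160,120,5,"s18.png")
E
```

```text
time_s: 14.85
position: [0.6363, -0.1875, 0.1831]
tcp_rot: [[0.006, 0.981, -0.192], [-0.003, -0.192, -0.981], [-1.0, 0.007, 0.002]]
force: [-0.1, 0.1, 0.7]
opening: 0.692
time_s: 16.1
position: [0.6342, -0.1865, 0.1793]
tcp_rot: [[0.0, -0.19, -0.982], [-0.0, -0.982, 0.19], [-1.0, 0.0, -0.0]]
force: [-0.4, -0.5, -0.0]
opening: 0.007
t 16.1 p [ 0.6342 -0.1865  0.1793] psi -100.94 xax [ 3.e-04 -1.e-04 -1.e+00] F [-0.39 -0.51 -0.04] M [ 0.06  0.01 -0.01] op 0.6 q [-26.1  34.4  77.9   0.   67.7  74.9]
dp mm [4.3 0.1 0.1]
yaw 0.13355670781614037
```

View pics/s18.png

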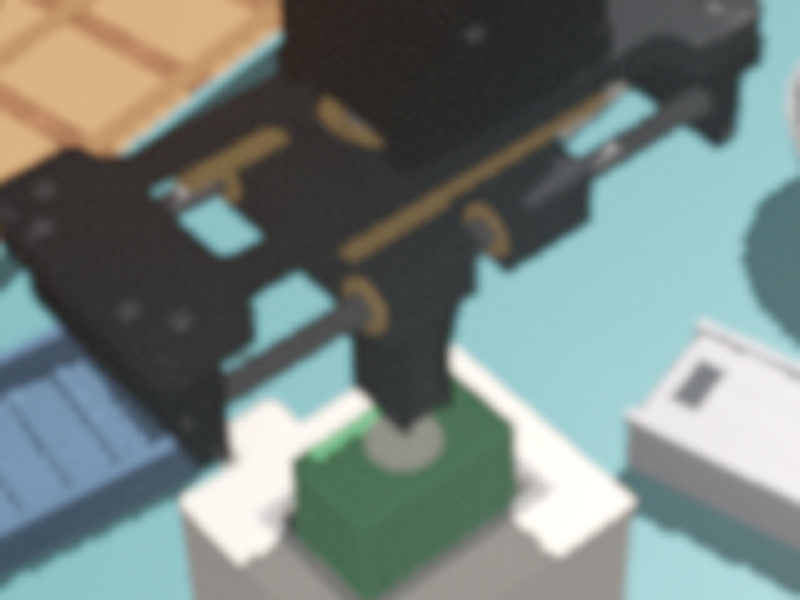

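The fingers are closed and above the cartridge top, with the tip at (405,430) over the white cap at (405,445). Descending to contact.

```bash
python3 -m inch '{"dp":[[5,0,0],[5,0,0],[4,0,0],[0,0,0],[0,0,0]],"yaw":[0,0,0,0,0]}'; python3 st.py
python3 -m inch '{"dp":[[2,0,0],[0,0,0]],"yaw":[0,0]}'
python3 -m inch '{"dp":[[2,0,0],[0,0,0]],"yaw":[0,0]}'
python3 -m inch '{"dp":[[2,0,0],[0,0,0]],"yaw":[0,0]}'; python3 st.py .6341 -.1866 .175 -101.07
python3 - <<'E'
from h import *
crop(cap("scene"),220,220,160,120,5,"s19.png")
E
```

```text
time_s: 16.57
position: [0.6338, -0.1863, 0.1643]
tcp_rot: [[-0.001, -0.192, -0.981], [0.001, -0.981, 0.192], [-1.0, -0.0, 0.001]]
force: [0.4, 0.6, 0.2]
opening: 0.005
t 16.5667 p [ 0.6338 -0.1863  0.1643] psi -101.08 xax [-1.3e-03  7.0e-04 -1.0e+00] F [0.43 0.6  0.22] M [-0.02 -0.01  0.03] op 0.4 q [-26.1  35.4  78.6   0.   66.1  75. ]
time_s: 16.73
position: [0.6341, -0.1865, 0.1628]
tcp_rot: [[-0.0, -0.192, -0.981], [0.0, -0.981, 0.192], [-1.0, -0.0, 0.0]]
force: [-0.6, 1.4, -0.2]
opening: 0.002
time_s: 16.9
position: [0.6341, -0.1865, 0.1608]
tcp_rot: [[-0.0, -0.192, -0.981], [0.0, -0.981, 0.192], [-1.0, -0.0, 0.0]]
force: [-1.1, 0.0, 0.4]
opening: 0.008
time_s: 17.07
position: [0.6346, -0.1867, 0.1593]
tcp_rot: [[0.001, -0.192, -0.981], [-0.0, -0.981, 0.192], [-1.0, 0.0, -0.001]]
force: [1.0, -0.1, 0.5]
opening: 0.004
t 17.0667 p [ 0.6346 -0.1867  0.1593] psi -101.1 xax [ 1.1e-03 -4.0e-04 -1.0e+00] F [ 1.01 -0.13  0.48] M [ 0.04 -0.01 -0.04] op 0.3 q [-26.1  35.7  78.9   0.   65.4  75. ]
dp mm [-15.7   0.    0.5]
yaw -0.02685495979515906
```

View pics/s19.png

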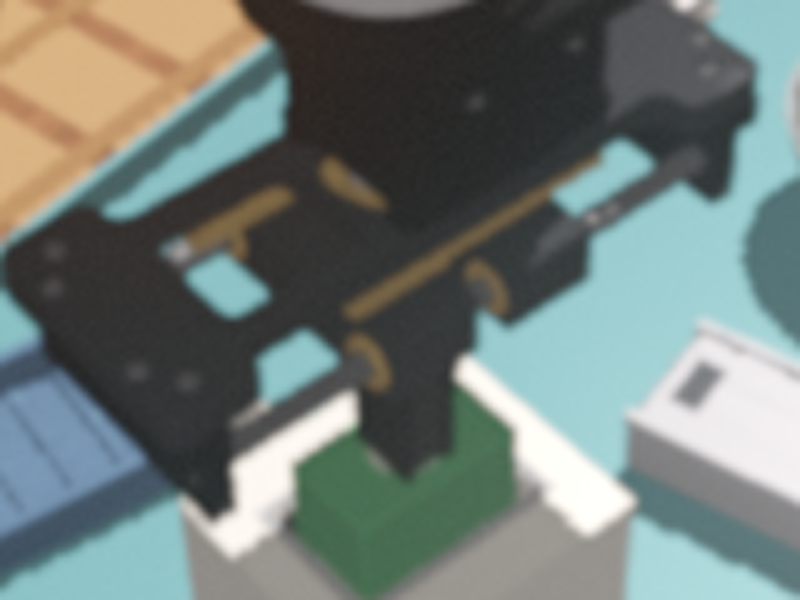

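```bash
for i in 1 2 3; do python3 -m inch '{"dp":[[1,0,0],[1,0,0],[0,0,0]],"yaw":[0,0,0]}' | grep -E "posit|force"; done; python3 st.py .6341 -.1866 .175
```

```text
position: [0.6344, -0.1866, 0.1572]
force: [0.6, 0.8, 1.6]
position: [0.6342, -0.1866, 0.1549]
force: [0.4, -0.5, 1.6]
position: [0.6341, -0.1865, 0.1528]
force: [1.1, -1.1, 2.5]
t 17.8667 p [ 0.6341 -0.1865  0.1528] psi -101.09 xax [-1.e-04  0.e+00 -1.e+00] F [ 1.11 -1.12  2.51] M [-0.02 -0.13 -0.07] op 0.6 q [-26.1  36.1  79.2  -0.   64.7  75. ]
dp mm [-22.2   0.1   0. ]
```

Contact came at TCP z about 0.157, matching the expected top at 0.18, and the cartridge is now moving down at 2–3 N. Pressing on in small steps.

```bash
python3 -m inch '{"dp":[[2,0,0],[2,0,0],[2,0,0],[2,0,0],[0,0,0]],"yaw":[0,0,0,0,0]}' | grep -E "posit|force"
python3 -m inch '{"dp":[[2,0,0],[2,0,0],[2,0,0],[0,0,0]],"yaw":[0,0,0,0]}' | grep -E "posit|force"
python3 -m inch '{"dp":[[2,0,0],[2,0,0],[2,0,0],[0,0,0]],"yaw":[0,0,0,0]}' | grep -E "posit|force"
python3 st.py .6341 -.1866 .175
python3 - <<'E'
from h import *
crop(cap("scene"),220,240,160,120,5,"s20.png")
E
```

```text
position: [0.634, -0.1865, 0.1445]
force: [0.3, -0.6, 0.8]
position: [0.6341, -0.1865, 0.1386]
force: [-0.3, -0.3, 1.4]
position: [0.6341, -0.1864, 0.1326]
force: [0.2, -0.7, 1.0]
t 18.95 p [ 0.6341 -0.1864  0.1326] psi -101.09 xax [-2.e-04  1.e-04 -1.e+00] F [ 0.19 -0.72  0.99] M [-0.   -0.14 -0.01] op 0.3 q [-26.1  37.4  80.2   0.   62.4  75. ]
dp mm [-42.4   0.2   0. ]
```

View pics/s20.png

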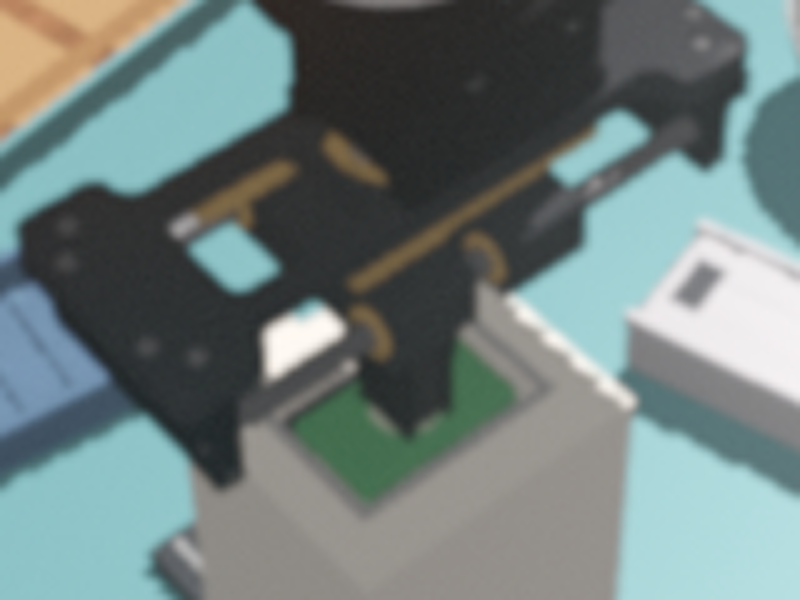

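The top is now level with the mouth at TCP z 0.1326, which confirms the offset. Home should therefore come between TCP 0.108 and 0.092.

```bash
python3 -m inch '{"dp":[[2,0,0],[2,0,0],[2,0,0],[0,0,0]],"yaw":[0,0,0,0]}' | grep -E "posit|force"
python3 -m inch '{"dp":[[2,0,0],[2,0,0],[0,0,0]],"yaw":[0,0,0]}' | grep -E "posit|force"
python3 -m inch '{"dp":[[1,0,0],[1,0,0],[0,0,0]],"yaw":[0,0,0]}' | grep -E "posit|force"
python3 -m inch '{"dp":[[1,0,0],[1,0,0],[0,0,0]],"yaw":[0,0,0]}' | grep -E "posit|force"
python3 st.py .6341 -.1866 .175
```

```text
position: [0.6338, -0.1864, 0.1264]
force: [1.2, -0.4, 0.8]
position: [0.6337, -0.1863, 0.1224]
force: [-0.1, -0.4, -0.3]
position: [0.6339, -0.1864, 0.1207]
force: [-0.2, 0.2, 1.0]
position: [0.6341, -0.1864, 0.1188]
force: [0.5, -0.2, 0.7]
t 20.0833 p [ 0.6341 -0.1864  0.1188] psi -101.09 xax [-3.e-04  1.e-04 -1.e+00] F [ 0.46 -0.22  0.7 ] M [-0.01 -0.02  0.02] op 0.6 q [-26.1  38.4  80.8   0.   60.9  75. ]
dp mm [-56.2   0.1  -0.1]
```

```bash
python3 -m inch '{"dp":[[1,0,0],[1,0,0],[1,0,0],[0,0,0]],"yaw":[0,0,0,0]}' | grep -E "posit|force"
python3 -m inch '{"dp":[[1,0,0],[1,0,0],[0,0,0]],"yaw":[0,0,0]}' | grep -E "posit|force"
python3 -m inch '{"dp":[[1,0,0],[1,0,0],[0,0,0]],"yaw":[0,0,0]}' | grep -E "posit|force"
python3 st.py .6341 -.1866 .175
python3 - <<'E'
from h import *
crop(cap("scene"),220,240,160,120,5,"s21.png")
E
```

```text
position: [0.6341, -0.1865, 0.1158]
force: [0.7, -0.9, 1.2]
position: [0.6338, -0.1864, 0.1136]
force: [-0.7, -0.4, -0.4]
position: [0.6344, -0.1866, 0.1122]
force: [0.2, -0.2, 2.6]
t 20.9167 p [ 0.6344 -0.1866  0.1122] psi -101.1 xax [ 5.e-04 -2.e-04 -1.e+00] F [ 0.19 -0.22  2.57] M [ 0.08 -0.06  0.05] op 0.3 q [-26.1  38.9  81.    0.   60.1  75. ]
dp mm [-62.8   0.1   0.3]
```

View pics/s21.png

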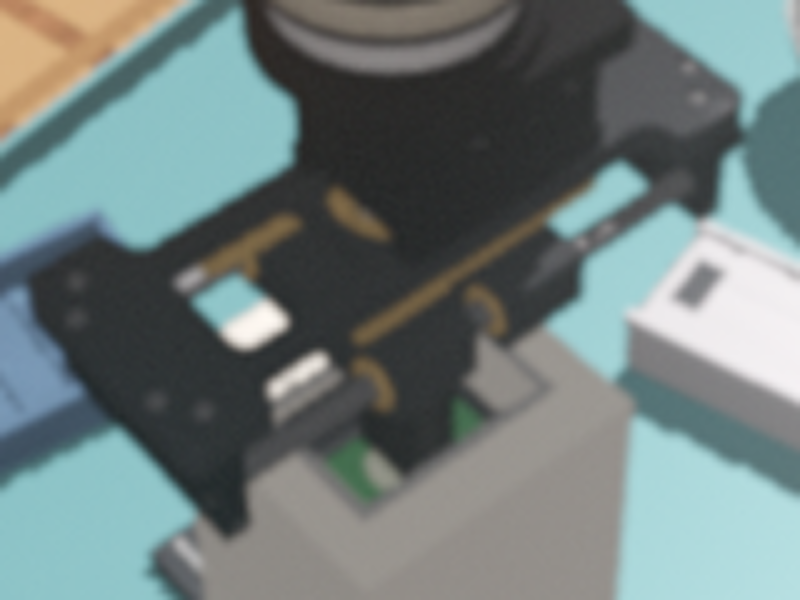

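The top is now well inside the mouth and the force is starting to rise. 1 mm steps from here.

```bash
python3 -m inch '{"dp":[[1,0,0],[1,0,0],[0,0,0]],"yaw":[0,0,0]}' | grep -E "posit|force"
python3 -m inch '{"dp":[[1,0,0],[1,0,0],[0,0,0]],"yaw":[0,0,0]}' | grep -E "posit|force"
python3 -m inch '{"dp":[[1,0,0],[1,0,0],[0,0,0]],"yaw":[0,0,0]}' | grep -E "posit|force"
python3 st.py .6341 -.1866 .175
```

```text
position: [0.6342, -0.1866, 0.11]
force: [0.7, -0.3, 2.8]
position: [0.6341, -0.1865, 0.1078]
force: [-0.3, 0.3, 2.7]
position: [0.6341, -0.1865, 0.1059]
force: [0.6, -0.2, 2.9]
t 21.7167 p [ 0.6341 -0.1865  0.1059] psi -101.09 xax [-1.e-04  1.e-04 -1.e+00] F [ 0.55 -0.16  2.86] M [ 0.02 -0.11 -0.01] op 0.5 q [-26.1  39.3  81.3   0.   59.5  75. ]
dp mm [-69.1   0.1   0. ]
```

```bash
python3 -m inch '{"dp":[[1,0,0],[1,0,0],[0,0,0]],"yaw":[0,0,0]}' | grep -E "posit|force"
python3 -m inch '{"dp":[[1,0,0],[0,0,0]],"yaw":[0,0]}' | grep -E "posit|force"
python3 -m inch '{"dp":[[1,0,0],[0,0,0]],"yaw":[0,0]}' | grep -E "posit|force"
python3 -m inch '{"dp":[[1,0,0],[0,0,0]],"yaw":[0,0]}' | grep -E "posit|force"
python3 st.py .6341 -.1866 .175
```

```text
position: [0.6347, -0.1867, 0.1056]
force: [-0.7, 0.7, 8.9]
position: [0.635, -0.1867, 0.1054]
force: [-0.6, 1.0, 13.1]
position: [0.6355, -0.1869, 0.1049]
force: [-1.5, 1.7, 14.0]
position: [0.6357, -0.1868, 0.1039]
force: [-0.8, 0.3, 12.9]
t 22.4667 p [ 0.6357 -0.1868  0.1039] psi -101.1 xax [ 0.004  -0.0013 -1.    ] F [-0.76  0.28 12.92] M [ 0.27  0.18 -0.01] op 0.6 q [-26.   39.4  81.3   0.   59.   75. ]
dp mm [-71.1   0.1   1.3]
```

```bash
python3 -m inch '{"dp":[[0,0,0],[0,0,0]],"yaw":[0,0]}' | grep -E "posit|force"
python3 -m inch '{"dp":[[1,0,0],[0,0,0]],"yaw":[0,0]}' | grep -E "posit|force"
python3 -m inch '{"dp":[[1,0,0],[0,0,0]],"yaw":[0,0]}' | grep -E "posit|force"
python3 st.py .6341 -.1866 .175
python3 - <<'E'
from h import *
crop(cap("scene"),230,290,110,82,7,"s22.png")
E
```

```text
position: [0.6357, -0.1868, 0.1039]
force: [-0.4, 1.6, 13.7]
position: [0.6355, -0.1867, 0.1023]
force: [-0.7, 1.1, 9.8]
position: [0.6351, -0.1866, 0.1004]
force: [-0.6, 0.8, 5.5]
t 22.9667 p [ 0.6351 -0.1866  0.1004] psi -101.09 xax [ 2.3e-03 -6.0e-04 -1.0e+00] F [-0.61  0.77  5.55] M [ 0.17  0.02 -0.  ] op 0.4 q [-26.   39.7  81.5   0.   58.7  75. ]
dp mm [-74.6   0.2   0.8]
```

View pics/s22.png

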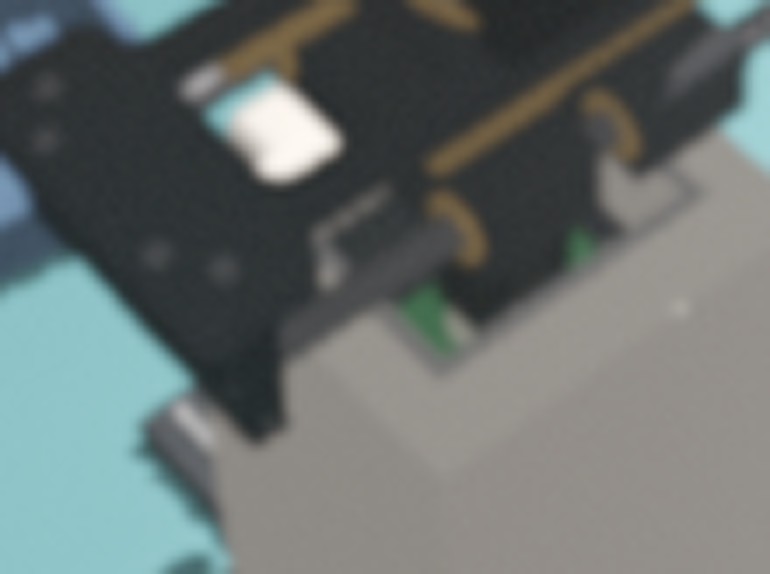

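The force peaked near 14 N and then eased to 5.5 N, with the top about 33 mm down. That looks like the catches snapping. I'll check gently for the floor.

```bash
python3 -m inch '{"dp":[[0,0,0],[0,0,0]],"yaw":[0,0]}' | grep -E "posit|force"
python3 -m inch '{"dp":[[1,0,0],[0,0,0]],"yaw":[0,0]}' | grep -E "posit|force"
python3 -m inch '{"dp":[[1,0,0],[0,0,0],[0,0,0]],"yaw":[0,0,0]}' | grep -E "posit|force"
python3 st.py .6341 -.1866 .175
```

```text
position: [0.6347, -0.1865, 0.0997]
force: [1.7, 0.5, 6.2]
position: [0.6347, -0.1864, 0.0987]
force: [0.6, 0.9, 6.0]
position: [0.6345, -0.1864, 0.0974]
force: [0.3, 0.4, 4.8]
t 23.6 p [ 0.6345 -0.1864  0.0974] psi -101.1 xax [ 8.e-04  0.e+00 -1.e+00] F [0.27 0.37 4.79] M [ 0.15 -0.11  0.02] op 0.8 q [-26.   39.9  81.6   0.   58.5  75. ]
dp mm [-77.6   0.3   0.3]
```

It is still moving freely at about 5 N, 7 mm past the peak, so that peak wasn't the final click. Continuing.

```bash
python3 -m inch '{"dp":[[1,0,0],[0,0,0]],"yaw":[0,0]}' | grep -E "posit|force"
python3 -m inch '{"dp":[[1,0,0],[0,0,0]],"yaw":[0,0]}' | grep -E "posit|force"
python3 -m inch '{"dp":[[1,0,0],[0,0,0]],"yaw":[0,0]}' | grep -E "posit|force"
python3 st.py .6341 -.1866 .175
```

```text
position: [0.6341, -0.1864, 0.0959]
force: [-0.3, 0.1, 2.9]
position: [0.634, -0.1864, 0.0947]
force: [-0.1, 0.0, 2.0]
position: [0.6342, -0.1866, 0.0943]
force: [0.0, -0.3, 4.0]
t 24.1 p [ 0.6342 -0.1866  0.0943] psi -101.09 xax [ 1.e-04 -1.e-04 -1.e+00] F [ 0.02 -0.34  3.96] M [0.07 0.02 0.03] op 0.6 q [-26.1  40.1  81.7  -0.   58.2  75. ]
dp mm [-80.7   0.1   0.1]
```

```bash
python3 - <<'E'
from h import *
crop(cap("scene"),230,290,110,82,7,"s23.png")
E
```

```text
(no output)
```

View pics/s23.png

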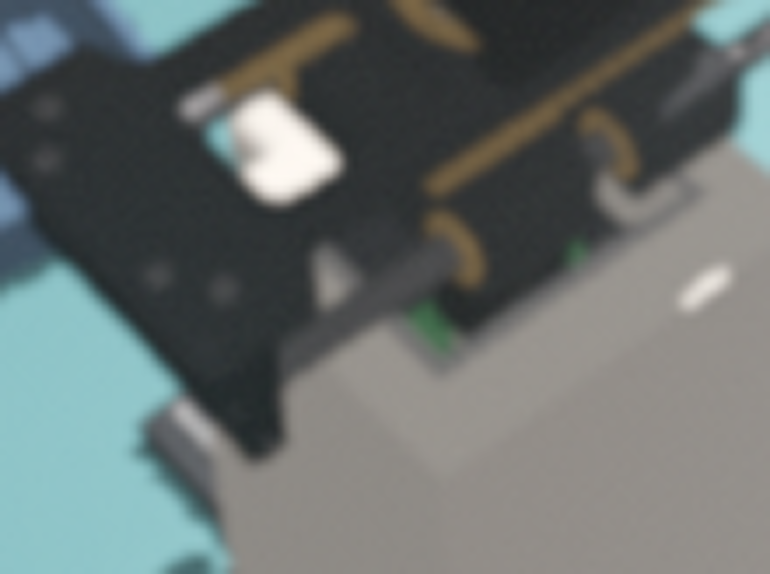

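```bash
python3 -m inch '{"dp":[[1,0,0],[0,0,0],[0,0,0]],"yaw":[0,0,0]}' | grep -E "posit|force"
python3 -m inch '{"dp":[[1,0,0],[0,0,0],[0,0,0]],"yaw":[0,0,0]}' | grep -E "posit|force"
python3 st.py .6341 -.1866 .175
```

```text
position: [0.6343, -0.1867, 0.0936]
force: [-0.6, 0.6, 6.1]
position: [0.6344, -0.1867, 0.0936]
force: [-1.4, 0.2, 10.2]
t 24.65 p [ 0.6344 -0.1867  0.0936] psi -101.08 xax [ 8.e-04 -6.e-04 -1.e+00] F [-1.35  0.17 10.16] M [0.2  0.32 0.06] op 0.7 q [-26.1  40.2  81.7  -0.   58.   75. ]
dp mm [-81.4  -0.    0.3]
```

From .1056, where resistance began, to .0936, where it stops hard, is 12 mm. That matches the described catch travel: peak about 14 N, easing, then the floor 1 mm past the click. One more gentle millimetre to confirm the stop, then withdraw.

```bash
python3 -m inch '{"dp":[[1,0,0],[0,0,0],[0,0,0]],"yaw":[0,0,0]}' | grep -E "posit|force"
python3 -m inch '{"dp":[[-2,0,0],[-2,0,0],[-2,0,0],[-2,0,0],[-4,0,0],[-4,0,0],[0,0,0]],"yaw":[0,0,0,0,0,0,0]}' | grep -E "posit|force"
python3 st.py .6341 -.1866 .1936
python3 - <<'E'
from h import *
crop(cap("scene"),230,290,110,82,7,"s24.png")
E
```

```text
position: [0.6345, -0.1868, 0.0935]
force: [-3.0, 2.3, 13.7]
position: [0.6274, -0.1849, 0.1036]
force: [-7.9, -1.8, -8.9]
t 25.4833 p [ 0.6274 -0.1849  0.1036] psi -101.06 xax [-0.0155  0.0046 -0.9999] F [-7.95 -1.84 -8.89] M [-0.18  1.35 -0.07] op -0.0 q [-26.1  39.3  81.6  -0.2  59.9  75. ]
dp mm [-90.1   0.3  -5.4]
```

View pics/s24.png

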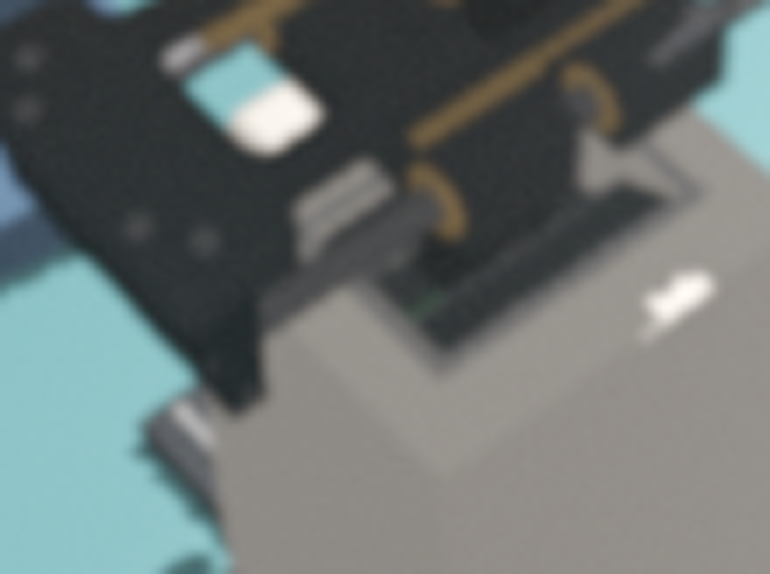

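On withdrawing, the rear flap wedges against the fingers: -9 N vertical, and the tool is pushed about 7 mm forward. The flaps act like barbs on the thin side of the fingers. I won't pull; I'll ease back down a little to release it and recentre.

```bash
python3 -m inch '{"dp":[[2,0,0],[2,0,0],[2,0,0],[0,0,0],[0,0,0]],"yaw":[0,0,0,0,0]}' | grep -E "posit|force"
python3 st.py .6341 -.1866 .1036
python3 - <<'E'
from h import *
crop(cap("scene"),230,290,110,82,7,"s25.png")
E
```

```text
position: [0.6295, -0.1853, 0.0992]
force: [-7.6, -0.8, -4.4]
t 25.95 p [ 0.6295 -0.1853  0.0992] psi -101.07 xax [-0.0105  0.0032 -0.9999] F [-7.57 -0.84 -4.44] M [-0.09  1.1   0.03] op 0.3 q [-26.1  39.7  81.7  -0.1  59.2  75. ]
dp mm [-4.4  0.3 -4.7]
```

View pics/s25.png

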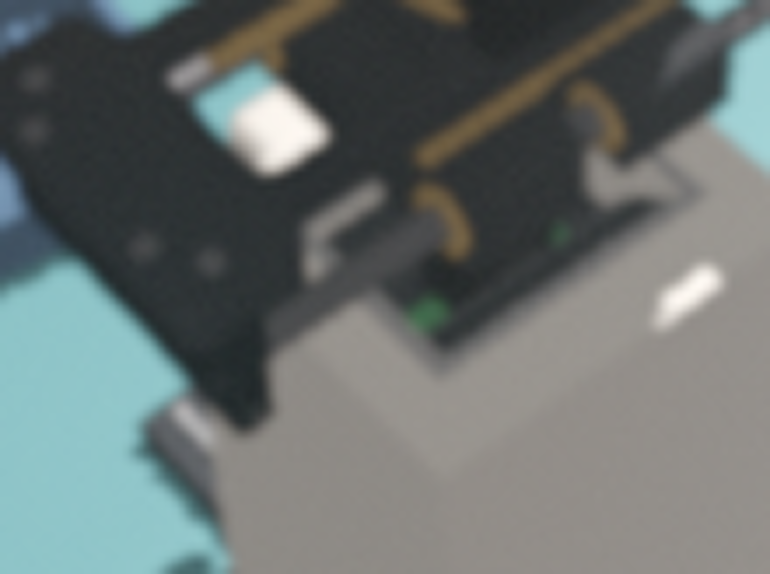

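```bash
python3 -m inch '{"dp":[[0,0,-2],[0,0,-2],[0,0,-2],[0,0,0],[0,0,0]],"yaw":[0,0,0,0,0]}' | grep -E "posit|force"
python3 st.py .6341 -.1866 .1036
python3 - <<'E'
from h import *
crop(cap("scene"),230,290,110,82,7,"s26.png")
E
```

```text
position: [0.6367, -0.1862, 0.0994]
force: [-3.5, 0.8, -1.0]
t 26.4167 p [ 0.6367 -0.1862  0.0994] psi -101.1 xax [-0.0076  0.0036 -1.    ] F [-3.48  0.77 -1.04] M [0.18 0.65 0.06] op 0.5 q [-25.9  40.1  80.7  -0.   59.7  75.2]
dp mm [-4.2  0.9  2.5]
```

View pics/s26.png

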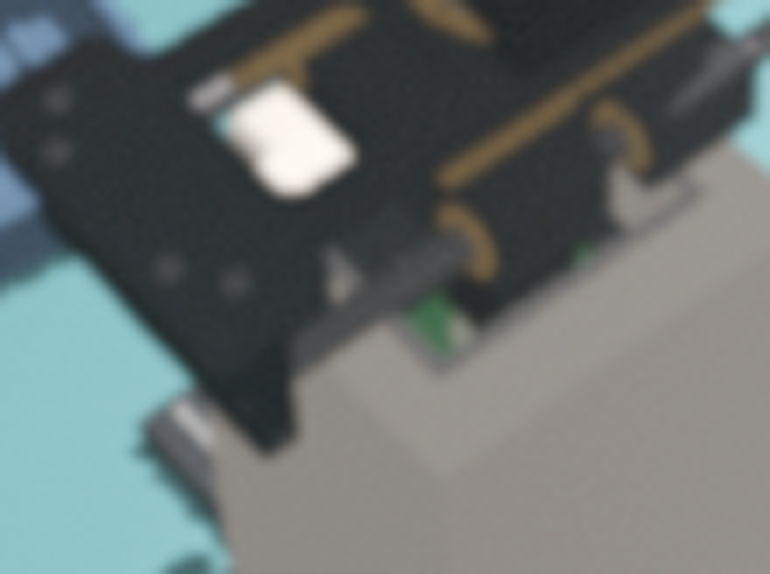

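The fingers are free again: force -1 N vertical, rear flap back down. A diagonal turn makes the fingers span more of the 42 mm, which holds both flaps steeper so they can't wedge. I'll turn 30° in place while watching forces, then rise.

```bash
python3 -m inch '{"dp":[[0,0,1.5],[-1,0,0],[0,0,0],[0,0,0],[0,0,0],[0,0,0]],"yaw":[0,0,-5,-5,-5,0]}' | grep -E "posit|force"
python3 st.py .6341 -.1866 .1036
python3 -m inch '{"dp":[[0,0,0],[0,0,0],[0,0,0],[0,0,0]],"yaw":[-5,-5,-5,0]}' | grep -E "posit|force"
python3 st.py .6341 -.1866 .1036
python3 - <<'E'
from h import *
crop(cap("scene"),230,290,110,82,7,"s27.png")
E
```

```text
position: [0.6408, -0.1879, 0.1032]
force: [0.2, -0.0, -2.3]
t 26.9667 p [ 0.6408 -0.1879  0.1032] psi -86.03 xax [ 0.005  -0.0015 -1.    ] F [ 0.23 -0.   -2.26] M [ 0.11 -0.17 -0.09] op 0.2 q [-25.9  39.8  80.6   0.1  59.3  60.1]
dp mm [-0.4 -1.8  6.6]
position: [0.6401, -0.1881, 0.1032]
force: [0.2, -0.6, -0.2]
t 27.3 p [ 0.6401 -0.1881  0.1032] psi -71.14 xax [ 0.0036 -0.0017 -1.    ] F [ 0.18 -0.59 -0.19] M [-0.   -0.04 -0.01] op 0.4 q [-26.   39.8  80.6   0.   59.4  45.2]
dp mm [-0.4 -3.4  5.2]
```

View pics/s27.png

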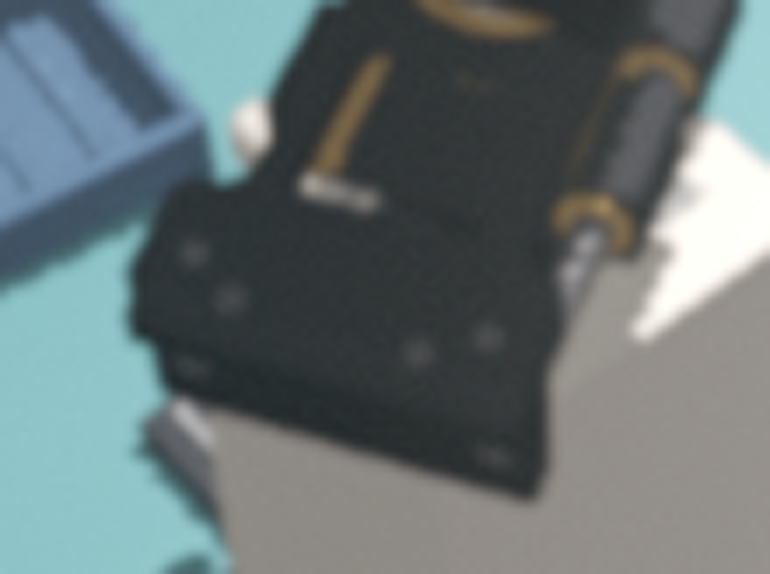

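```bash
python3 -m inch '{"dp":[[0,-1.7,2.6],[0,-1.2,2],[0,0,0]],"yaw":[0,0,0]}' | grep -E "posit|force"
python3 st.py .6341 -.1866 .1036
python3 -m inch '{"dp":[[-2,0,0],[-2,0,0],[0,0,0]],"yaw":[0,0,0]}' | grep -E "posit|force"
python3 st.py .6341 -.1866 .1036
```

```text
position: [0.6339, -0.1867, 0.1026]
force: [2.5, -1.5, -1.5]
t 27.6 p [ 0.6339 -0.1867  0.1026] psi -71.17 xax [ 0.002  -0.0013 -1.    ] F [ 2.51 -1.53 -1.52] M [-0.28 -0.45 -0.03] op 0.7 q [-26.1  39.5  81.5  -0.   58.9  45.1]
dp mm [-1.  -0.  -0.2]
position: [0.631, -0.1858, 0.1053]
force: [-2.3, -1.6, -4.6]
t 27.85 p [ 0.631  -0.1858  0.1053] psi -71.1 xax [-0.0051  0.0011 -1.    ] F [-2.34 -1.59 -4.61] M [-0.28  0.31 -0.05] op 0.5 q [-26.1  39.2  81.5  -0.1  59.5  45.1]
dp mm [ 1.7  1.8 -2.7]
```

```bash
python3 -m inch '{"dp":[[0,1,-2.8],[0,0,0],[0,0,0],[0,0,0],[0,0,0]],"yaw":[0,-5,-5,-5,0]}' | grep -E "posit|force"
python3 st.py .6341 -.1866 .1036
python3 -m inch '{"dp":[[0,0,0],[0,0,0],[0,0,0],[0,0,0]],"yaw":[-5,-5,-5,0]}' | grep -E "posit|force"
python3 st.py .6341 -.1866 .1036
python3 -m inch '{"dp":[[-1,0,0],[-2,0,0],[0,0,0]],"yaw":[0,0,0]}' | grep -E "posit|force"
python3 st.py .6341 -.1866 .1036
```

```text
position: [0.6362, -0.1856, 0.1062]
force: [-1.0, 0.1, -0.8]
t 28.2667 p [ 0.6362 -0.1856  0.1062] psi -56.02 xax [-3.e-04  1.e-03 -1.e+00] F [-1.03  0.12 -0.83] M [0.05 0.05 0.05] op 0.3 q [-25.9  39.4  80.9   0.   59.7  30.1]
dp mm [ 2.6 -0.4  2.3]
position: [0.6369, -0.186, 0.1067]
force: [-0.5, 0.6, 1.7]
t 28.6 p [ 0.6369 -0.186   0.1067] psi -41.13 xax [ 0.0012 -0.     -1.    ] F [-0.46  0.63  1.74] M [-0.07  0.03 -0.03] op 0.7 q [-25.9  39.4  80.9   0.   59.7  15.2]
dp mm [ 3.1 -1.7  2.2]
position: [0.6361, -0.1858, 0.1086]
force: [0.7, -0.5, -5.2]
t 28.85 p [ 0.6361 -0.1858  0.1086] psi -41.2 xax [-7.e-04  7.e-04 -1.e+00] F [ 0.68 -0.54 -5.24] M [-0.03 -0.13  0.02] op 0.6 q [-25.9  39.2  80.9   0.   60.   15.2]
dp mm [ 5.  -1.   1.9]
```

```bash
python3 -m inch '{"dp":[[-2,0,0],[-1,0,0],[0,0,0]],"yaw":[0,0,0]}' | grep -E "posit|force"
python3 st.py .6341 -.1866 .1036
python3 - <<'E'
from h import *
crop(cap("scene"),230,280,110,82,7,"s28.png")
crop(cap("top"),340,150,100,75,8,"t28.png")
E
```

```text
position: [0.6356, -0.1857, 0.1116]
force: [-0.4, 0.5, -6.6]
t 29.1 p [ 0.6356 -0.1857  0.1116] psi -41.12 xax [-1.6e-03  9.0e-04 -1.0e+00] F [-0.35  0.46 -6.56] M [ 0.06 -0.07  0.08] op -0.0 q [-25.9  39.   80.8   0.   60.3  15.2]
dp mm [ 8.  -0.6  1.7]
```

View pics/s28.png

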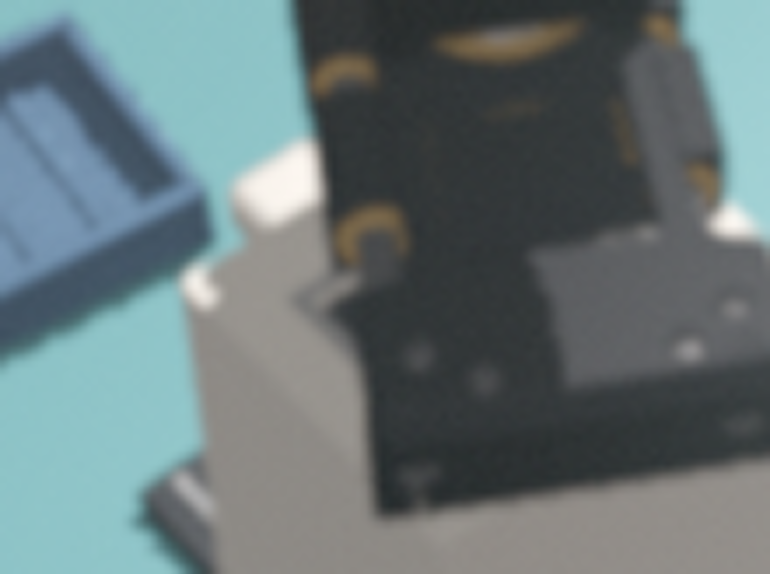

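Sliding out steadily, with lateral force near zero and about 6.6 N of friction. Continuing up.

```bash
python3 -m inch '{"dp":[[-2,0,0],[-1,0,0],[0,0,0]],"yaw":[0,0,0]}' | grep -E "posit|force"
python3 -m inch '{"dp":[[-2,0,0],[-1,0,0],[0,0,0]],"yaw":[0,0,0]}' | grep -E "posit|force"
python3 -m inch '{"dp":[[-2,0,0],[-1,0,0],[0,0,0]],"yaw":[0,0,0]}' | grep -E "posit|force"
python3 st.py .6341 -.1866 .1036
```

```text
position: [0.6371, -0.1865, 0.1168]
force: [-0.9, 1.1, 0.9]
position: [0.6368, -0.1865, 0.1193]
force: [-1.4, -0.5, 2.8]
position: [0.6365, -0.1864, 0.1217]
force: [-1.7, 0.7, 3.2]
t 29.95 p [ 0.6365 -0.1864  0.1217] psi -41.09 xax [ 8.e-04 -6.e-04 -1.e+00] F [-1.66  0.73  3.18] M [0.05 0.25 0.02] op 0.2 q [-26.   38.3  80.3  -0.   61.3  15.1]
dp mm [18.1 -1.7  1.7]
```

The fingers have slipped past the flap tips, and the flaps now push upward on them. I'll lift clear and check.

```bash
python3 -m inch '{"dp":[[-3,0,0],[-4,0,0],[-5,0,0],[-8,0,0],[-15,0,0],[-20,0,0],[-25,0,0],[-25,0,0],[0,0,0]],"yaw":[0,0,0,0,0,0,0,0,0]}' | grep -E "time|posit|force"
python3 - <<'E'
from h import *
crop(cap("scene"),230,280,130,97,6,"s29.png")
E
```

```text
time_s: 30.7
position: [0.6398, -0.1876, 0.2325]
force: [0.0, -0.9, 0.7]
```

View pics/s29.png

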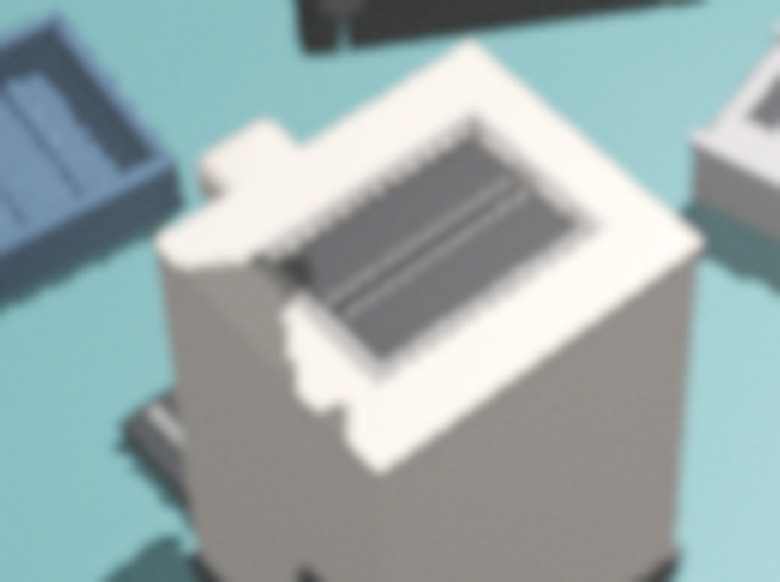

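Both flaps are shut and level (seam at about (430,245) in the crop). One last overall look before handing in.

```bash
python3 - <<'E'
from h import *
cv2.imwrite("pics/fin.png",cap("scene")["color"][:,:,::-1])
E
```

```text
(no output)
```

View pics/fin.png

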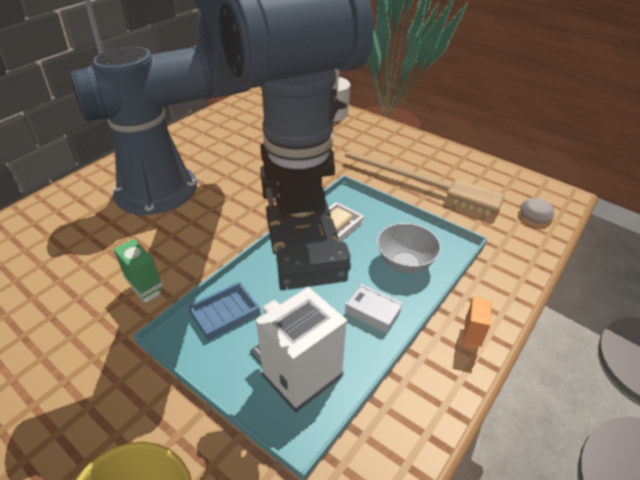

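The bowl (408,247), the dishes and the tin (373,307) are where they were. The flaps are shut and the gripper is clear.

```bash
python3 -c "
from rig import bot
print(bot.hand_in())"
```

```text
the job is handed in; nothing more can be done
None
```

I stood the small green cartridge foot first in the dispenser's mouth, pressed it down with closed fingers until it stopped, and handed the job in at about 31 s.

- **Home:** I couldn't see the cartridge once it was inside, so this rests on force and depth. Resistance rose to about 14 N, then eased to 2 N. It stopped hard 12 mm after the resistance began, with its top about 39 mm below the mouth (the range for home is 25–41 mm).
- **Final view:** both flaps are shut and level, the gripper is clear, and the bowl, dishes and tin look unmoved.
- **Height mismatch:** the fingertips sat about 30 mm higher than the stated tool dimensions imply. The first attempt to grip closed above the cartridge without touching it, and I worked from measured heights after that.
- **Flap wedging:** on the first withdrawal the rear flap wedged against the fingers at about 9 N and pushed them about 7 mm forward. I eased back down, turned the fingers diagonally and drew them out at up to 6.6 N.

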